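Fetch the filter canister from the deep tube with the T-foot picker

ROBOT

A 6-joint arm with a two-finger parallel gripper is mounted at the origin on the work surface. World frame = base frame: x ahead of the robot, y to its left, z up, the work surface at z = 0. Lengths are in m, angles in rad, forces in N, time in s.
With the tool pointing down it reaches from about 0.325 to 0.85 m from the base axis. Payload 15.5 kg.
Tool frame: the origin (TCP) lies on the centre line of the jaws, within the pads' length; the fingertips stand 11 mm ahead of it and the grasp point (between the pads) lies 8 mm behind it; z points along the fingers, y is the direction in which the jaws open and shut (so a half turn about z gives the same grasp; the last joint's range is limited). The gripper opens to 91 mm and grips with 3 to 60 N. Pads are 32 mm wide; open, the fingers measure 118 mm over their backs; the gripper's body (76 mm by 178 mm) begins 60 mm behind the grasp point.
Start: joints at [1.095, 0.494, 1.345, -0, 1.302, -0.096], TCP at [0.232, 0.58, 0.225] pointing down, gripper open.
Joint ranges: [-2.91, 2.91], [-0.82, 2.16], [0.22, 2.67], [-1.22, 4.37], [0.12, 2.79], [-3.08, 3.08]. Speed limits (rad/s): [1.89, 1.89, 2.57, 3.01, 3.01, 3.01].

INTERFACE

Orientations are given as a rotation vector (axis times angle).
In Python, from rig import get_state, imaging, robot gives the robot as it stands.
- The arm moves only by the tool carry_out, never from a script. Its argument "moves" is a list of rows, each a list of 7 numbers: the shift along the world's x, y, z in cm, then the turn, a rotation vector about the world's x, y, z in degrees, then the finger opening in cm, from 0 to 9.12. A call has 1 to 20 rows; each row is the pose to reach, as a shift and turn from the pose measured when the call began; what a row does not reach only later rows make up. A row lasts 1/10 s, in which the tool goes at most 50 mm and 8.59 degrees, less where a joint would pass 70% of its speed; a pose out of reach is approached as far as the arm can. A call with a gripper value outside its range is refused whole. The fingers move at their own pace and stop on an object; the grip force is fixed at half the most. Time passes only in rows, so rows that repeat a pose let the fingers close. It gives the time, the measured TCP pose, the force and the opening at its end, in the units of the state.
- get_state(): the state, without advancing time (a new reading comes with each control period).
- imaging.snapshot(name): name is "scene" or "side" or "wrist"; returns a dict with "frame" (384x512x3 uint8, red, green, blue), "z_map" (384x512 float32, m along the optical axis (not along the pixel's ray), 0 where there is no reading), "intrinsics" (3x3 intrinsics, pixels), "world_to_cam" (4x4, takes a point from world to camera coordinates); the wrist camera has in their place "hand_eye" (4x4, takes a point from camera to tool coordinates, whose origin is the TCP and whose axes are the flange's). Camera axes: x right, y up, looking along -z (the intrinsics and any distortion apply to the point x, -y, -z); pixel columns grow to the right and rows downward; lengths in m; the calibration is good to about 2 mm. The wrist camera is an equidistant fisheye: a pixel r from the principal point sees the ray r / f radians off the axis. A picture is of the moment at which its call begins: read the wrist's pose just before it.
- robot.job_done(): hands the job in, once; it reports no verdict.
Trained networks look in a picture, given as the dict that the camera call returned (one of the last four; its "shot" number tells which), for a name from the list of things; names that differ only in an ending like _2 or _b are one class to them, and where a whole thing is asked for, a point or a joint stands for the part that bears it (a point fixed in the world has none). Each returns a list of dicts, best first, with "confidence" (0 to 1); they miss things now and then, are a little off and sometimes report something else, mostly with a low value. They report only what shows in the picture. A call takes as long as a camera call. They do not tell look-alikes from the thing itself.
- imaging.recognise(picture, thing): "location" ([column, row] in pixels, amid what is visible of it).
- imaging.place_of(picture, thing): "location" ([column, row] in pixels: a listed point, or the origin of a listed thing).
The state is a dict: "time": time; "joints": joint angles; "qd": joint speeds; "effort": joint torques, N m; "position": TCP position; "orientation": TCP orientation; "force": force on the tool from outside, world axes, zero at the start; "ft_torque": the same for the moment, N m; "finger_gap": finger opening in m.
Only numpy, scipy, OpenCV 4.12 (cv2) and the standard library are available. Lean on these libraries where they do the work, as an engineer would, in place of code of your own. Each camera call takes 0.05 s, during which the arm holds its last target.

TASK

Take the T-foot picker from its stand and use it to fetch the filter canister from the bottom of the deep white tube: pressing only lightly, feel with its foot for the slot in the canister's lid, let it drop through without wrenching the lid, turn it crosswise and lift the canister out. Stand the canister gently upright on the cork coaster, free the picker and put it back upright, fully down in its stand. Never touch the canister with the gripper, and leave the pot, the lens pen and the step-up ring where they are.

Things in the scene. Friction and masses are not known exactly. Their poses are not given: they have to be found in the camera images.
- picker: Steel T-foot picker, 185 mm long, 100 g, upright in its stand. Origin: centre of the foot's underside; z up the shaft. From there up: foot bar 22 mm (along its x) by 6 mm (y), 5 mm high; neck 8 mm thick to 16 mm; round collar 26 mm thick, 16 to 52 mm, both ends tapered; shaft 12 mm thick to 130 mm; black handle to 185 mm.
- picker_handle (a point): Middle of the picker's handle, 157.5 mm above the picker's origin, same axes. The handle is 16 x 16 mm square, 55 mm long, its faces square to the picker's x and y.
- stand: Black block 66 x 66 mm, 44 mm high, fixed, for the picker. Origin: centre of its underside, z up. In the middle of its top is a round vertical hole 30 mm in diameter and 40 mm deep (floor 4 mm above the origin); the picker stands in it, foot on the hole's floor.
- tube: Fixed upright square white plastic tube, 72 x 72 mm outside, 62 x 62 mm inside, open at the top. Origin: centre of its underside, z up; rim 130 mm above it. The canister stands on a sprung floor inside, see tube_seat.
- tube_seat (a point): Centre of the top of the tube's sprung floor at rest, 14 mm above the tube's origin. It starts to yield when the canister is pushed down with about 2 N, sinks 1 mm per further newton, and meets a hard stop after 7 mm (about 9 N). Pushing, pulling or wrenching the canister with more than 15 N is rough and forbidden.
- canister: Square grey canister with a round metal lid, 54 x 54 mm, 40 mm high, about 130 g (varies). Origin: centre of its underside, z up, x and y square to its sides. It stands loosely on the tube's sprung floor, a few mm off the tube's axis. The lid is 4 mm thick, its top 40 mm above the origin; the hollow below it is 30 mm deep and 42 mm wide.
- lid_centre (a point): Centre of the lid's top, axes as the canister's. Here is a through slot 26 x 10 mm for the picker's foot. The lid is screwed tight with its slot anywhere within 0.8 rad of the canister's x; this angle is not measured, feel for it; do not wrench it. With the picker's collar on the lid, the foot's top is 7 mm below the lid's underside and turns freely; 60 to 90 degrees crosswise it hooks the lid.
- coaster: Fixed round cork coaster, 116 mm in diameter, 6 mm thick. Origin: centre of its underside, z up.
- pot: Small green ceramic pot with closed lid, 74 mm in diameter, 80 mm high; bystander. Origin: centre of its underside.
- lens_pen: Black lens pen, 125 mm long, 13 mm thick, lying on the worktop along its x axis; bystander. Origin: below its middle, on the worktop.
- step_ring: Black step-up ring, 58 mm in diameter, 7 mm high, lying flat; bystander. Origin: centre of its underside.
Things that resemble listed ones, but are neither listed nor needed, are in the scene too. Several things have the shape of the canister; the one meant has the colours described above.

How it is judged:
On the way, in this order (a step that is already met when the one before it is completed fails the run):
1. the canister hangs on the picker, clear above the tube's rim (z of canister in the frame of tube above 0.132 m and contact force between picker and canister above 0.2 N), for 0.2 s.
2. the canister stands on the coaster (horizontal distance between canister and coaster below 0.02 m and z of canister in the frame of coaster below 0.009 m and angle between canister's own z axis and vertical below 0.1 rad), for 0.2 s.
At the end, for the whole second after the job is handed in: The canister stands upright (within 0.1 rad) at rest on the coaster, wholly on it (centre within 20 mm of the coaster's), with the picker out of it; the picker stands upright (within 0.15 rad) at rest in the stand's hole, its foot within 6 mm of the hole's floor; nothing is touched (all of step 2 and z of canister in the frame of coaster above 0.003 m and linear speed of each of canister, picker below 0.02 m/s and contact force between picker and canister below 0.05 N and horizontal distance between picker and stand below 0.013 m and z of picker in the frame of stand below 0.01 m and angle between picker's own z axis and vertical below 0.15 rad).
It fails at once if the picker presses, pulls or wrenches the canister with more than 15 N (contact force between picker and canister above 15 N).
It fails at once if the canister is dropped or pressed on the coaster with more than 20 N (contact force between canister and coaster above 20 N).
It fails at once if the gripper touches the canister (contact force between the fingers and canister above 0.1 N).
It fails at once if a bystander is moved by more than 20 mm (distance of any of pot, lens_pen, step_ring from where it was at the start of the episode above 0.02 m).
It also fails if it takes over 67 s, if anything falls off the work surface, if the arm or the gripper's body presses on something with over 40 N, if the wrist force passes 120 N, or if a joint passes its speed limit or range.

## Working session

There is one attempt and no reset: what is moved stays moved. The work goes in short steps, Python scripts to look and compute and a tool call to move; the robot and the scene stay as the last step left them, time stands still between calls to the robot, and variables do not carry over. Pictures are saved under pics/ and viewed, and the job is handed in when it is done.

Besides the shell and the picture viewer there is one more tool, called after "Request:" as name(argument=value, ...) on one line, values as JSON. carry_out: Moves the arm, as the interface text tells. Its arguments: {"type":"object","properties":{"moves":{"type":"array","items":{"type":"array","items":{"type":"number"}}}},"required":["moves"]}

```bash
ls; mkdir -p pics
cat > h.py <<'E'
import numpy as np, cv2
from rig import get_state, imaging, robot
from scipy.spatial.transform import Rotation as R
def save(s,n,scale=1.5):
    f=cv2.cvtColor(s["frame"],cv2.COLOR_RGB2BGR)
    cv2.imwrite(f"pics/{n}.png",cv2.resize(f,None,fx=scale,fy=scale))
def ray_w(s,px,z):
    K=s["intrinsics"];T=np.linalg.inv(s["world_to_cam"])
    d=np.array([(px[0]-K[0,2])/K[0,0],-(px[1]-K[1,2])/K[1,1],-1])
    d=T[:3,:3]@d;o=T[:3,3];return o+d*(z-o[2])/d[2]
def cloud(s):
    K=s["intrinsics"];T=np.linalg.inv(s["world_to_cam"]);Z=s["z_map"]
    v,u=np.mgrid[:Z.shape[0],:Z.shape[1]]
    P=np.stack([(u-K[0,2])/K[0,0]*Z,-(v-K[1,2])/K[1,1]*Z,-Z],-1)
    P=P@T[:3,:3].T+T[:3,3];P[Z==0]=np.nan;return P
E
python3 - <<'E'
from h import *
st=get_state();print({k:np.round(v,4) for k,v in st.items()})
for n in ["scene","side","wrist"]:
    s=imaging.snapshot(n);save(s,n+"0")
    print(n,s["intrinsics"],s.get("world_to_cam",s.get("hand_eye")),[k for k in s])
    for t in ["picker","picker_handle","stand","tube","canister","lid_centre","coaster","pot","lens_pen","step_ring"]:
        r=imaging.place_of(s,t);print(t,[(np.round(a["location"]),round(a["confidence"],2)) for a in r][:4])
E
```

```text
pics
{'time': np.float64(0.0), 'joints': array([ 1.0955,  0.4942,  1.3462,  0.    ,  1.3025, -0.0955]), 'qd': array([-0.0008,  0.0002,  0.0018, -0.0009,  0.0003,  0.0001]), 'effort': array([-3.20000e-03, -8.78810e+01, -3.81856e+01,  7.05000e-02,
        5.30000e-02,  0.00000e+00]), 'position': array([0.2315, 0.5801, 0.2243]), 'orientation': array([-5.9290e-01, -3.0848e+00,  1.9000e-03]), 'force': array([ 0.2333,  0.9537, -0.7517]), 'ft_torque': array([ 0.0197, -0.0507,  0.0206]), 'finger_gap': np.float64(0.0909)}
scene [[347.21363123   0.         253.35549622]
 [  0.         347.21363123 191.98483248]
 [  0.           0.           1.        ]] [[ 0.20549264  0.97856593  0.01347204 -0.10480071]
 [-0.8253177   0.16588062  0.53975394  0.39636593]
 [ 0.52595006 -0.12203417  0.84171503 -1.09912108]
 [ 0.          0.          0.          1.        ]] ['frame', 'z_map', 'intrinsics', 'world_to_cam', 'shot']
picker [(array([373., 202.]), 0.69)]
picker_handle [(array([394., 164.]), 0.85)]
stand [(array([371., 203.]), 0.77)]
tube [(array([271., 234.]), 0.71)]
canister [(array([271., 233.]), 0.
[... 1039 characters left out ...]
294., 178.]), 0.71)]
pot [(array([225., 187.]), 0.7)]
lens_pen [(array([344., 245.]), 0.89)]
step_ring [(array([247., 226.]), 0.61)]
wrist [[297.31863964   0.         257.43132453]
 [  0.         297.31863964 192.01770218]
 [  0.           0.           1.        ]] [[-2.38689788e-04  9.67205705e-01  2.53994228e-01  7.28401947e-02]
 [ 9.99999951e-01  1.78925183e-04  2.58400829e-04  7.34332531e-04]
 [ 2.04480792e-04  2.53994277e-01 -9.67205700e-01 -1.60194387e-01]
 [ 0.00000000e+00  0.00000000e+00  0.00000000e+00  1.00000000e+00]] ['frame', 'z_map', 'intrinsics', 'hand_eye', 'shot']
picker []
picker_handle []
stand []
tube []
canister []
lid_centre []
coaster []
pot []
lens_pen []
step_ring []
```

View pics/scene0.png

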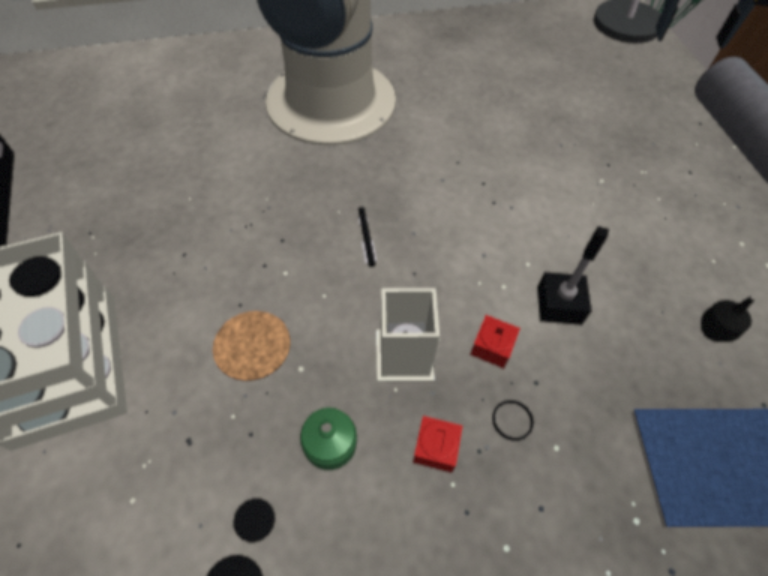

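View pics/side0.png

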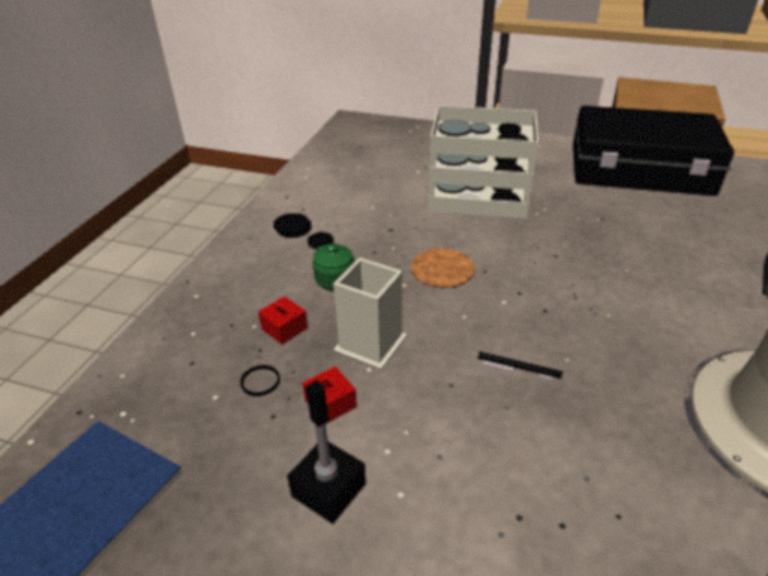

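View pics/wrist0.png

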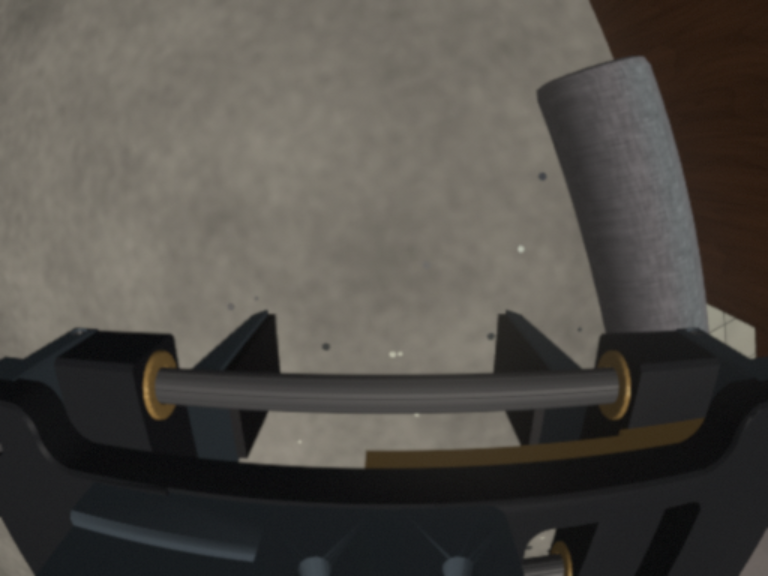

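The scene view shows the tube at about (408,335) with the lid inside. The picker is in its stand at (570,295), handle at (597,243), the coaster at (252,345), the pot at (328,437), the pen at (367,237) and the ring at (513,420). Next I measure these with depth.

Run:
```python
from h import *
def rect(P,name):
    r=cv2.minAreaRect((P[:,:2]*1000).astype(np.float32));print(name,len(P),"minrect",np.round(r[0],1),np.round(r[1],1),round(r[2],1),"mean",np.round(np.nanmean(P,0),4))
for n in ["scene","side"]:
    s=imaging.snapshot(n);C=cloud(s);F=s["frame"].astype(int)
    print("==",n)
    for t,z in [("picker_handle",.1615),("stand",0),("tube",0),("coaster",0),("pot",0),("lens_pen",0),("step_ring",0),("lid_centre",.054),("picker",.004)]:
        for a in imaging.place_of(s,t): print(t,np.round(ray_w(s,a["location"],z),4),round(a["confidence"],2))
    def near(cx,cy,r,z0,z1):
        m=(abs(C[...,0]-cx)<r)&(abs(C[...,1]-cy)<r)&(C[...,2]>z0)&(C[...,2]<z1);return C[m]
    ps=imaging.place_of(s,"stand")[0]["location"];c=ray_w(s,ps,0)
    rect(near(c[0],c[1],.06,.038,.050),"standtop")
    rect(near(c[0],c[1],.06,.135,.2),"handle")
    rect(near(c[0],c[1],.06,.06,.13),"shaft")
    c=[ray_w(s,a["location"],0.0) for a in imaging.place_of(s,"tube")][0]
    rect(near(c[0],c[1],.08,.125,.137),"rim")
    rect(near(c[0],c[1],.05,.03,.07),"lidarea")
    # cork by colour
    m=(F[...,0]>F[...,2]+50)&(F[...,1]>F[...,2]+15)&(C[...,2]<.02)&(abs(C[...,1])<.4)
    if m.sum()>20: rect(C[m],"cork")
```

```text
== scene
picker_handle [0.567  0.2745 0.1615] 0.71
stand [0.57  0.284 0.   ] 0.64
tube [0.6025 0.0195 0.    ] 0.93
coaster [ 0.5502 -0.1968 -0.    ] 0.88
coaster [0.5658 0.2791 0.    ] 0.4
pot [ 0.7178 -0.1076  0.    ] 0.75
pot [ 0.5539 -0.2045  0.    ] 0.67
pot [0.6031 0.0177 0.    ] 0.21
lens_pen [0.3817 0.0009 0.    ] 0.47
step_ring [0.7336 0.1417 0.    ] 0.59
lid_centre [0.6294 0.1458 0.054 ] 0.83
lid_centre [0.7566 0.0237 0.054 ] 0.73
lid_centre [0.6025 0.0213 0.054 ] 0.5
picker [0.5669 0.2766 0.004 ] 0.59
picker [0.603  0.0198 0.004 ] 0.52
standtop 640 minrect [569.1 279. ] [67.4 68.2] 73.2 mean [0.5729 0.2754 0.0444]
handle 229 minrect [570.2 278.3] [16.4 17.6] 57.0 mean [0.5727 0.2753 0.1693]
shaft 122 minrect [571.2 276.1] [12.1  7. ] 36.2 mean [0.572  0.2758 0.096 ]
rim 393 minrect [605.1  16.8] [72.2 72.7] 78.7 mean [0.6071 0.0177 0.1302]
lidarea 642 minrect [606.3  16.9] [72.  70.6] 78.2 mean [0.6068 0.0174 0.0532]
cork 1827 minrect [ 543.9 -205.3] [112.8 113. ] 89.7 mean [ 0.5463 -0.2058  0.0072]
== side
picker_handle [0.5692 0.2798 0.1615] 0.61
picker_handle [0.3786 0.1
[... 197 characters left out ...]
ens_pen [0.3856 0.0016 0.    ] 0.55
step_ring [0.7379 0.1439 0.    ] 0.74
lid_centre [0.6115 0.1592 0.054 ] 0.95
lid_centre [0.7433 0.0348 0.054 ] 0.83
lid_centre [0.5892 0.0623 0.054 ] 0.49
picker [0.567  0.2765 0.004 ] 0.73
standtop 1062 minrect [569.3 279.1] [68.1 67.4] 73.0 mean [0.5668 0.2852 0.0445]
handle 353 minrect [569.4 280.2] [15.8 17.8] 61.2 mean [0.5672 0.2836 0.1692]
shaft 177 minrect [567.5 282.6] [11.6  6.7] 31.4 mean [0.5674 0.2832 0.0963]
rim 353 minrect [605.   17.1] [75.3 73.7] 79.1 mean [0.6054 0.0197 0.1294]
lidarea 521 minrect [592.4  37.4] [100.3  50.5] 33.5 mean [0.5977 0.0412 0.0502]
cork 907 minrect [ 544.2 -209.5] [115.9 125.6] 14.2 mean [ 0.5432 -0.2018  0.0063]
```

Request:
carry_out(moves=[[33.75, -30.1, 9, 0, 0, -9, 9], [33.75, -30.1, 9, 0, 0, -9, 9], [33.75, -30.1, 9, 0, 0, -9, 9], [33.75, -30.1, 9, 0, 0, -9, 9], [33.75, -30.1, 9, 0, 0, -9, 9], [33.75, -30.1, 9, 0, 0, -9, 9], [33.75, -30.1, 9, 0, 0, -9, 9], [33.75, -30.1, 9, 0, 0, -9, 9], [33.75, -30.1, 9, 0, 0, -9, 9], [33.75, -30.1, 9, 0, 0, -9, 9], [33.75, -30.1, 9, 0, 0, -9, 9], [33.75, -30.1, 9, 0, 0, -9, 9], [33.75, -30.1, 9, 0, 0, -9, 9], [33.75, -30.1, 9, 0, 0, -9, 9]])

```text
time: 4.25
position: [0.5682, 0.2805, 0.3148]
orientation: [-0.831, -3.029, 0.0]
force: [-0.0, 0.6, -0.2]
finger_gap: 0.0901
```

```bash
cat >> h.py <<'E'
def wpose(st): 
    T=np.eye(4);T[:3,:3]=R.from_rotvec(st["orientation"]).as_matrix();T[:3,3]=st["position"];return T
def wcloud(s,st):
    K=s["intrinsics"];Z=s["z_map"];v,u=np.mgrid[:Z.shape[0],:Z.shape[1]]
    a=(u-K[0,2])/K[0,0];b=(v-K[1,2])/K[1,1];r=np.hypot(a,b)
    k=np.where(r>1e-9,np.tan(np.minimum(r,1.45))/np.maximum(r,1e-9),1)
    P=np.stack([a*k*Z,-b*k*Z,-Z],-1)
    M=wpose(st)@s["hand_eye"];P=P@M[:3,:3].T+M[:3,3];P[Z==0]=np.nan;return P
def wray(s,st,px,z):
    K=s["intrinsics"];a=(px[0]-K[0,2])/K[0,0];b=(px[1]-K[1,2])/K[1,1];r=np.hypot(a,b);k=np.sin(r)/r
    d=np.array([a*k,-b*k,-np.cos(r)]);M=wpose(st)@s["hand_eye"];d=M[:3,:3]@d;o=M[:3,3];return o+d*(z-o[2])/d[2]
def yaw(st):
    M=wpose(st);return np.degrees([np.arctan2(M[1,0],M[0,0]),np.arctan2(M[1,1],M[0,1])])
def rect(P,name):
    P=P[~np.isnan(P[:,0])]
    r=cv2.minAreaRect((P[:,:2]*1000).astype(np.float32));print(name,len(P),"minrect",np.round(r[0],1),np.round(r[1],1),round(r[2],1),"mean",np.round(np.nanmean(P,0),4))
def info():
    st=get_state();print("t",st["time"],"p",np.round(st["position"],4),"yaw x,y",np.round(yaw(st),2),"J",np.round(st["joints"],3),"F",np.round(st["force"],2),"M",np.round(st["ft_torque"],2),"gap",st["finger_gap"]);return st
E
python3 - <<'E'
from h import *
st=info();s=imaging.snapshot("wrist");save(s,"w1");C=wcloud(s,st)
def near(cx,cy,r,z0,z1):
    m=(abs(C[...,0]-cx)<r)&(abs(C[...,1]-cy)<r)&(C[...,2]>z0)&(C[...,2]<z1);return C[m]
rect(near(.569,.279,.04,.184,.194),"htop");rect(near(.569,.279,.04,.135,.195),"handle");rect(near(.569,.279,.06,.038,.05),"stand")
E
```

```text
t 4.25 p [0.5682 0.2805 0.3148] yaw x,y [149.33  59.33] J [ 0.364  0.44   1.189  0.     1.513 -0.671] F [-0.02  0.59 -0.22] M [-0.03  0.04 -0.02] gap 0.09009085915586186
htop 259 minrect [568.1 280.5] [16.  15.8] 58.6 mean [0.5676 0.2807 0.189 ]
handle 386 minrect [568.  280.6] [16.  15.9] 58.8 mean [0.5656 0.282  0.1803]
stand 1524 minrect [567.9 280.5] [66.5 66.8] 72.8 mean [0.5642 0.2827 0.0444]
```

View pics/w1.png

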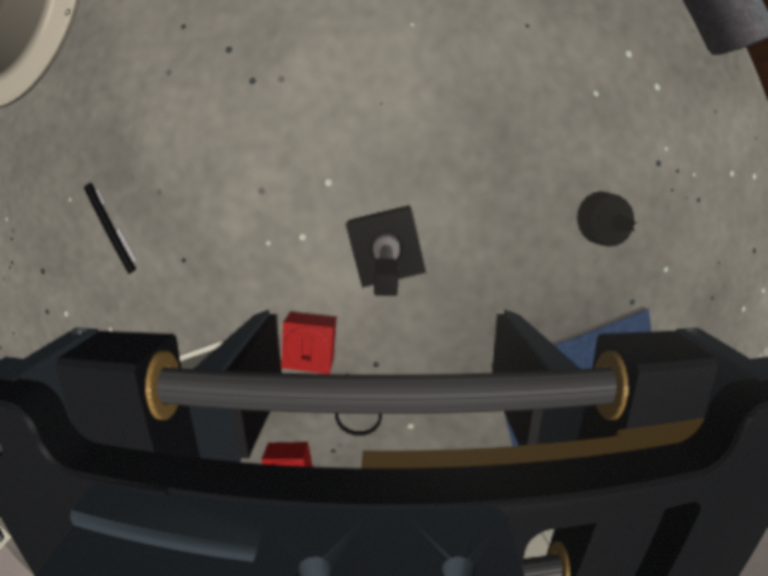

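The handle is at (568.1, 280.5) with yaw 58.7°, well aligned with the jaws. Before taking it, I look into the tube from above.

Request:
carry_out(moves=[[10, -30, 0, 0, 0, 0, 9], [10, -30, 0, 0, 0, 0, 9], [10, -30, 0, 0, 0, 0, 9], [10, -30, 0, 0, 0, 0, 9], [10, -30, -14, 0, 0, 0, 9], [10, -30, -14, 0, 0, 0, 9], [10, -30, -14, 0, 0, 0, 9], [10, -30, -14, 0, 0, 0, 9], [10, -30, -14, 0, 0, 0, 9], [10, -30, -14, 0, 0, 0, 9], [10, -30, -14, 0, 0, 0, 9]])

```text
time: 5.4
position: [0.6688, -0.0185, 0.1763]
orientation: [0.829, 3.029, 0.001]
force: [-0.2, -0.1, -0.1]
finger_gap: 0.0899
```

Run:
```python
from h import *
st=info();s=imaging.snapshot("wrist");save(s,"w2");C=wcloud(s,st)
np.savez("w2.npz",C=C,F=s["frame"])
import pickle;pickle.dump((s,st),open("w2.pkl","wb"))
def near(cx,cy,r,z0,z1):
    m=(abs(C[...,0]-cx)<r)&(abs(C[...,1]-cy)<r)&(C[...,2]>z0)&(C[...,2]<z1);return C[m]
rect(near(.605,.017,.06,.126,.136),"rim");rect(near(.605,.017,.05,.049,.061),"lid")
f=cv2.cvtColor(s["frame"],cv2.COLOR_RGB2BGR);cv2.imwrite("pics/w2c.png",cv2.resize(f[60:260,150:350],None,fx=3,fy=3,interpolation=cv2.INTER_CUBIC))
```

```text
t 5.4 p [ 0.6688 -0.0185  0.1763] yaw x,y [149.39  59.39] J [-0.117  0.6    1.286  0.     1.254 -1.153] F [-0.2  -0.08 -0.1 ] M [-0.   -0.03  0.02] gap 0.08991580741058121
rim 3016 minrect [603.6  18.3] [72.7 72.9] 79.1 mean [0.6032 0.0183 0.1302]
lid 3266 minrect [603.5  18.2] [63.  62.9] 78.9 mean [0.604  0.0191 0.054 ]
```

View pics/w2.png

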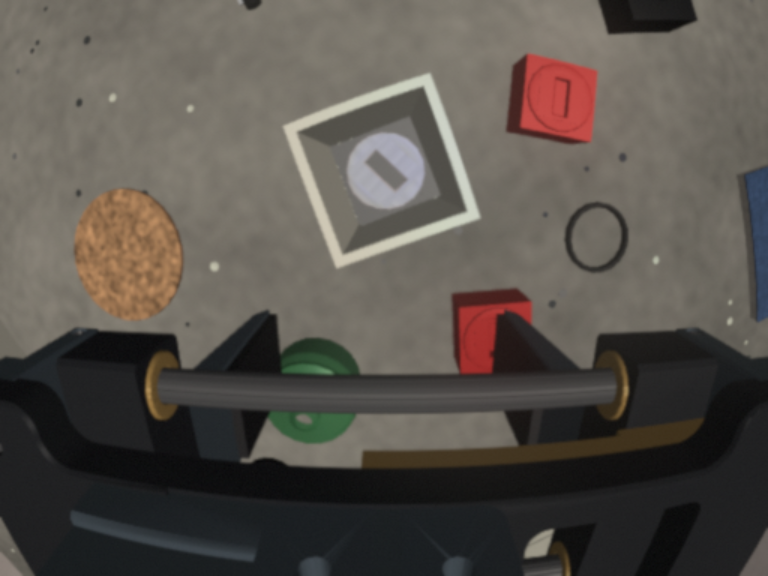

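View pics/w2c.png

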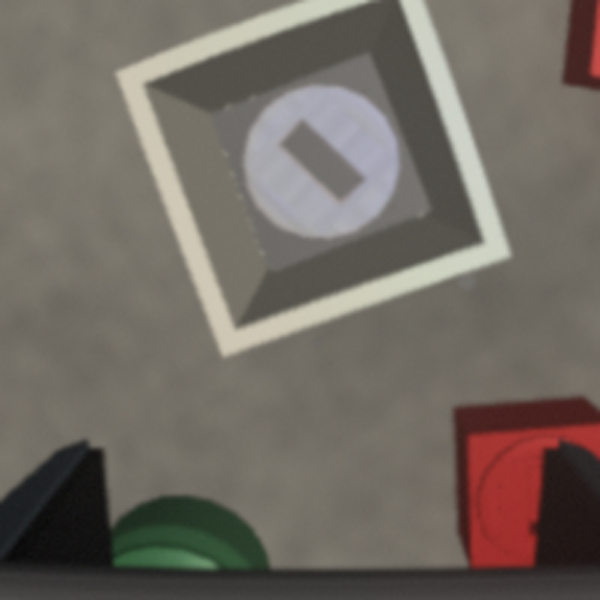

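The wrist view shows the round lid at (385,170) and its slot as a dark bar. I'll measure both by projecting onto the lid plane.

Run:
```python
from h import *
import pickle;s,st=pickle.load(open("w2.pkl","rb"))
# rectify lid plane z=.054, 0.25mm/px, +-35mm
cx,cy=.6035,.018;N=280;K=s["intrinsics"]
X,Y=np.meshgrid(cx+(np.arange(N)-N/2)*.00025,cy+(np.arange(N)-N/2)*.00025)
M=np.linalg.inv(wpose(st)@s["hand_eye"])
for z in [.054]:
    P=np.stack([X,Y,np.full_like(X,z)],-1)@M[:3,:3].T+M[:3,3]
    a,b,c=P[...,0],-P[...,1],-P[...,2];rho=np.hypot(a,b);th=np.arctan2(rho,c)
    u=(K[0,0]*th*a/rho+K[0,2]).astype(np.float32);v=(K[1,1]*th*b/rho+K[1,2]).astype(np.float32)
    I=cv2.remap(cv2.cvtColor(s["frame"],cv2.COLOR_RGB2BGR),u,v,cv2.INTER_CUBIC)
cv2.imwrite("pics/rect2.png",cv2.resize(I,None,fx=2,fy=2))
g=I[...,0].astype(np.uint8);t,B=cv2.threshold(g,0,255,cv2.THRESH_OTSU);print("otsu",t)
cn,h=cv2.findContours(B,cv2.RETR_CCOMP,cv2.CHAIN_APPROX_NONE)
for c,hh in zip(cn,h[0]):
    A=cv2.contourArea(c)
    if A>800:
        r=cv2.minAreaRect(c);print("hole" if hh[3]>=0 else "outer",A/16,"mm2 centre",cx+(r[0][0]-N/2)*.00025,cy+(r[0][1]-N/2)*.00025,"size",np.array(r[1])/4,"ang",r[2])
```

```text
otsu 134.0
outer 1868.96875 mm2 centre 0.6043846168518067 0.019826919555664062 size [49.09096146 48.53626251] ang 56.30992889404297
hole 283.65625 mm2 centre 0.6042794876098633 0.019698253631591795 size [27.33854675 11.13186359] ang 15.64224624633789
```

View pics/rect2.png

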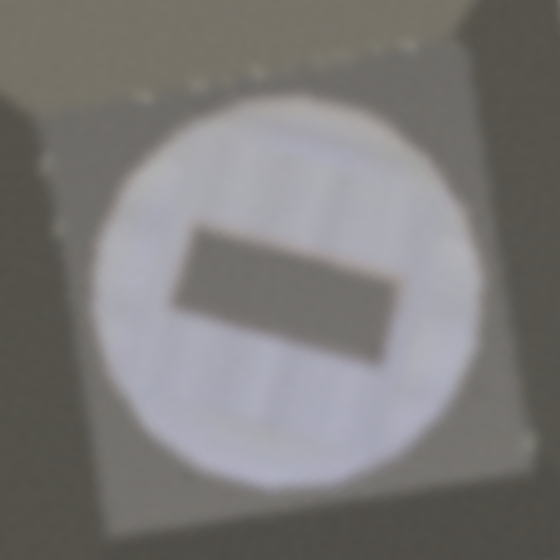

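Request:
carry_out(moves=[[0, 0, 12, 0, 0, -0.7, 9], [-5, 14, 13, 0, 0, -0.7, 9], [-10.1, 29.9, 13, 0, 0, -0.7, 9], [-10.1, 29.9, 13, 0, 0, -0.7, 9], [-10.1, 29.9, 13, 0, 0, -0.7, 9], [-10.1, 29.9, 13, 0, 0, -0.7, 9], [-10.1, 29.9, 13, 0, 0, -0.7, 9], [-10.1, 29.9, 13, 0, 0, -0.7, 9], [-10.1, 29.9, 13, 0, 0, -0.7, 9], [-10.1, 29.9, 13, 0, 0, -0.7, 9], [-10.1, 29.9, 6, 0, 0, -0.7, 6], [-10.1, 29.9, 6, 0, 0, -0.7, 6], [-10.1, 29.9, 6, 0, 0, -0.7, 6], [-10.1, 29.9, 6, 0, 0, -0.7, 6]])

```text
time: 6.85
position: [0.5684, 0.28, 0.2374]
orientation: [0.848, 3.022, 0.001]
force: [-0.2, 0.2, -0.4]
finger_gap: 0.0617
```

Run:
```python
from h import *
st=info();s=imaging.snapshot("wrist");save(s,"w3");C=wcloud(s,st)
def near(cx,cy,r,z0,z1):
    m=(abs(C[...,0]-cx)<r)&(abs(C[...,1]-cy)<r)&(C[...,2]>z0)&(C[...,2]<z1);return C[m]
rect(near(.568,.280,.03,.184,.194),"htop")
d=np.load("w2.npz");C=d["C"]
m=(np.hypot(C[...,0]-.604,C[...,1]-.02)<.018)&(C[...,2]<.05);print(m.sum(),np.nanmedian(C[m],0) if m.sum() else "")
```

```text
t 6.85 p [0.5684 0.28   0.2374] yaw x,y [148.65  58.65] J [ 3.640e-01  4.940e-01  1.308e+00 -1.000e-03  1.337e+00 -6.590e-01] F [-0.23  0.23 -0.37] M [-0.01 -0.04  0.04] gap 0.06172865129235681
htop 424 minrect [567.5 280.8] [15.1 14.9] 58.6 mean [0.567  0.2811 0.1888]
303 [0.60407368 0.0193847  0.01741841]
```

Request:
carry_out(moves=[[-0.05, 0.06, -5, 0, 0, 0, 6], [-0.05, 0.06, -8.3, 0, 0, 0, 6], [-0.05, 0.06, -8.3, 0, 0, 0, 6], [-0.05, 0.06, -8.3, 0, 0, 0, 6], [-0.05, 0.06, -8.3, 0, 0, 0, 4], [-0.05, 0.06, -8.3, 0, 0, 0, 2.5], [-0.05, 0.06, -8.3, 0, 0, 0, 1], [-0.05, 0.06, -8.3, 0, 0, 0, 0], [-0.05, 0.06, -8.3, 0, 0, 0, 0], [-0.05, 0.06, -8.3, 0, 0, 0, 0], [-0.05, 0.06, -8.3, 0, 0, 0, 0], [-0.05, 0.06, -8.3, 0, 0, 0, 0], [-0.05, 0.06, -8.3, 0, 0, 0, 0]])

```text
time: 8.2
position: [0.5683, 0.281, 0.1552]
orientation: [0.848, 3.021, 0.003]
force: [0.7, 1.4, 2.1]
finger_gap: 0.0156
```

Run:
```python
from h import *
st=info()
```

```text
t 8.2 p [0.5683 0.281  0.1552] yaw x,y [148.66  58.66] J [ 3.650e-01  5.740e-01  1.406e+00 -1.000e-03  1.158e+00 -6.580e-01] F [0.7  1.44 2.07] M [0.2  0.12 0.06] gap 0.015625640141780164
```

Request:
carry_out(moves=[[0, 0, 1, 0, 0, 0, 0], [0, 0, 3, 0, 0, 0, 0], [0, 0, 6, 0, 0, 0, 0], [0, 0, 10, 0, 0, 0, 0], [0, 0, 15, 0, 0, 0, 0], [0, 0, 16, 0, 0, 0, 0], [0, 0, 16, 0, 0, 0, 0], [0, 0, 16, 0, 0, 0, 0], [0, 0, 16, 0, 0, 0, 0], [0, 0, 16, 0, 0, 0, 0]])

```text
time: 9.2
position: [0.5678, 0.2808, 0.3136]
orientation: [0.848, 3.023, 0.0]
force: [0.7, -0.5, -1.6]
finger_gap: 0.0158
```

Run:
```python
from h import *
import pickle
st=info()
for n in ["scene","side"]:
    s=imaging.snapshot(n);save(s,n+"4");pickle.dump((s,st),open(n+"4.pkl","wb"));C=cloud(s)
    m=(np.hypot(C[...,0]-.568,C[...,1]-.281)<.03)
    for z0,z1 in [(.15,.168),(.168,.205),(.21,.28)]:
        q=m&(C[...,2]>z0)&(C[...,2]<z1)
        if q.sum()>8: rect(C[q],n+str(z0))
    K=s["intrinsics"];p=s["world_to_cam"]@[.568,.281,.19,1];u=int(-p[0]/p[2]*K[0,0]+K[0,2]);v=int(p[1]/p[2]*K[1,1]+K[1,2]);print(u,v)
    f=cv2.cvtColor(s["frame"],cv2.COLOR_RGB2BGR);f=f[max(0,v-60):v+60,max(0,u-60):u+60];cv2.imwrite(f"pics/{n}4c.png",cv2.resize(f,None,fx=5,fy=5,interpolation=cv2.INTER_CUBIC))
```

```text
t 9.2 p [0.5678 0.2808 0.3136] yaw x,y [148.66  58.66] J [ 3.650e-01  4.390e-01  1.193e+00 -1.000e-03  1.508e+00 -6.580e-01] F [ 0.73 -0.52 -1.64] M [ 0.03  0.05 -0.  ] gap 0.015781284471750444
scene0.15 15 minrect [572.2 276.7] [ 5.  12.5] 72.2 mean [0.574  0.2757 0.1666]
scene0.168 123 minrect [573.8 275.1] [25.5 14.3] 45.9 mean [0.5755 0.2733 0.1927]
scene0.21 262 minrect [570.8 277.5] [23.1 16.6] 41.3 mean [0.5721 0.2766 0.2397]
402 152
side0.15 14 minrect [566.8 282. ] [ 5.9 15.1] 59.8 mean [0.5645 0.2836 0.1666]
side0.168 182 minrect [565.9 285.4] [25.6 14.4] 33.3 mean [0.5648 0.2881 0.192 ]
side0.21 371 minrect [568.7 283.1] [24.1 19.9] 21.0 mean [0.5674 0.2839 0.2385]
210 258
```

View pics/side4c.png

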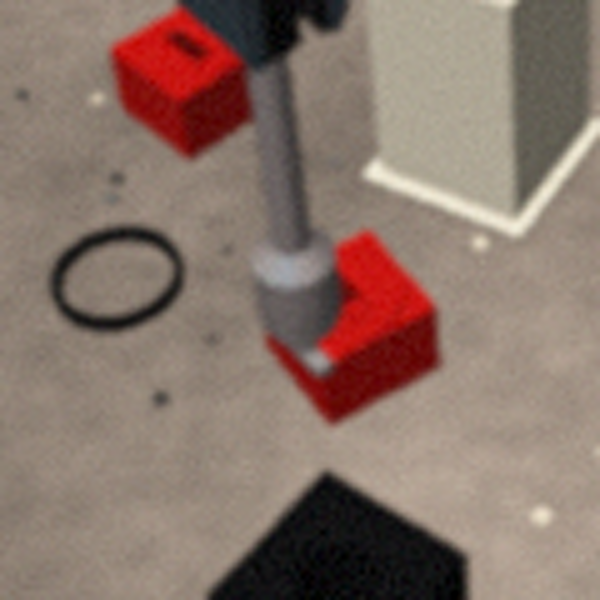

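View pics/scene4c.png

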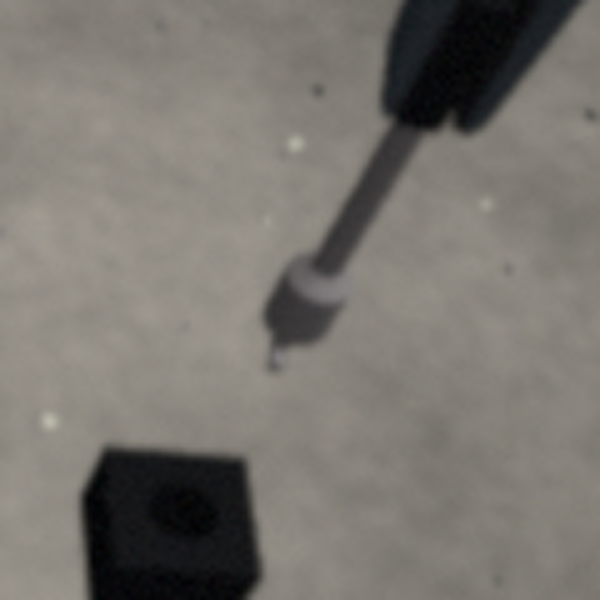

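In the side crop the foot shows poking out under the collar at (318,358). In the scene crop it looks narrow, at (275,355). I'll overlay both foot hypotheses to decide between them.

Run:
```python
from h import *
import pickle
for n in ["scene","side"]:
    s,st=pickle.load(open(n+"4.pkl","rb"));K=s["intrinsics"]
    o=[]
    for ang in (58.66,148.66):
        f=cv2.resize(cv2.cvtColor(s["frame"],cv2.COLOR_RGB2BGR),None,fx=5,fy=5,interpolation=cv2.INTER_CUBIC)
        c,sn=np.cos(np.radians(ang)),np.sin(np.radians(ang));q=[]
        for z in (.1625,.1675):
          for a,b in [(11,3),(-11,3),(-11,-3),(11,-3)]:
            p=s["world_to_cam"]@[.5678+(a*c-b*sn)/1e3,.2808+(a*sn+b*c)/1e3,z,1]
            q.append([-p[0]/p[2]*K[0,0]+K[0,2],p[1]/p[2]*K[1,1]+K[1,2]])
        q=np.array(q)
        for k in (0,4): cv2.polylines(f,[np.round((q[k:k+4]+.5)*5).astype(np.int32)],True,(0,255,0),1)
        u,v=(q.mean(0)*5).astype(int);o.append(f[v-140:v+140,u-140:u+140])
    cv2.imwrite(f"pics/{n}4h.png",np.hstack(o))
```

```text
(no output)
```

View pics/side4h.png

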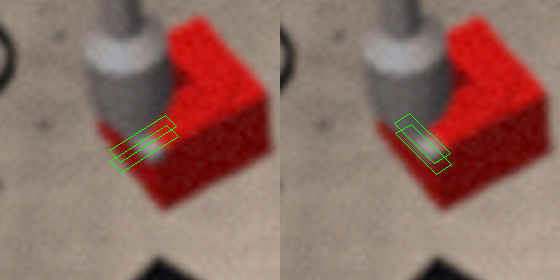

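View pics/scene4h.png

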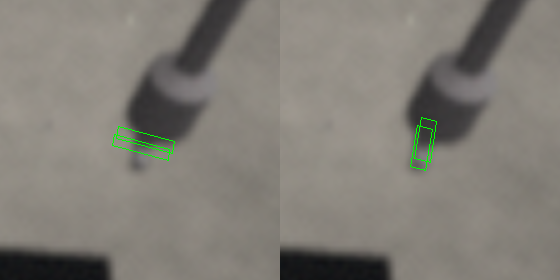

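The foot lies along 148.7°, which is the tool's x, so I turn by +46.9° to reach the slot direction of 195.6°.

Request:
carry_out(moves=[[0.5, -4, 0.3, 0, 0, 5, 0], [1.1, -8, 0.3, 0, 0, 12, 0], [1.7, -12.5, 0.3, 0, 0, 20, 0], [2.4, -17, 0.3, 0, 0, 28, 0], [3, -21.5, 0.3, 0, 0, 36, 0], [3.5, -25, 0.3, 0, 0, 42, 0], [3.65, -26.1, 0.3, 0, 0, 46.9, 0], [3.65, -26.1, 0.3, 0, 0, 46.9, 0], [3.65, -26.1, 0.3, 0, 0, 46.9, 0], [3.65, -26.1, 0.3, 0, 0, 46.9, 0], [3.65, -26.1, 0.3, 0, 0, 46.9, 0], [3.65, -26.1, 0.3, 0, 0, 46.9, 0]])

```text
time: 10.5
position: [0.6045, 0.0206, 0.3172]
orientation: [-0.426, 3.111, 0.003]
force: [0.2, 0.7, -1.3]
finger_gap: 0.0154
```

Run:
```python
from h import *
import pickle
st=info();s=imaging.snapshot("wrist");save(s,"w5");C=wcloud(s,st)
s2=imaging.snapshot("scene");save(s2,"sc5");D=cloud(s2)
K=s2["intrinsics"]
p=s2["world_to_cam"]@[st["position"][0],st["position"][1],st["position"][2]-.151,1]
print(-p[0]/p[2]*K[0,0]+K[0,2],p[1]/p[2]*K[1,1]+K[1,2])
for q,Q,n in ((C,s,"wr"),(D,s2,"sc")):
    m=(np.hypot(q[...,0]-.6043,q[...,1]-.0198)<.03)
    for z0,z1 in [(.16,.175),(.176,.216),(.22,.28)]:
        a=m&(q[...,2]>z0)&(q[...,2]<z1)
        if a.sum()>8: rect(q[a],n+str(z0))
    m=(np.hypot(q[...,0]-.605,q[...,1]-.018)<.06)&(abs(q[...,2]-.13)<.004)
    if m.sum()>8: rect(q[m],n+"rim")
```

```text
t 10.5 p [0.6045 0.0206 0.3172] yaw x,y [-164.42  105.58] J [-0.066  0.392  1.262  0.002  1.487 -1.909] F [ 0.19  0.72 -1.3 ] M [-0.02  0.06  0.05] gap 0.015430618320921359
275.92794247237106 197.06205916715263
wr0.16 12 minrect [595.1  19.8] [1.3 5.3] 15.1 mean [0.5951 0.0198 0.1709]
wr0.176 379 minrect [603.7  22. ] [23.2 25. ] 16.4 mean [0.5992 0.0205 0.209 ]
wr0.22 300 minrect [601.1  21.2] [ 5.9 11.8] 15.0 mean [0.6002 0.0209 0.2531]
wrrim 900 minrect [603.9  18.3] [72.8 73. ] 78.7 mean [0.5988 0.0173 0.1303]
sc0.16 16 minrect [612.5  22.3] [6.8 5.5] 10.4 mean [0.6131 0.0221 0.1709]
sc0.176 174 minrect [607.7  19. ] [25.7 22.2] 56.2 mean [0.6131 0.0179 0.205 ]
sc0.22 154 minrect [609.2  19.2] [11.8  6.2] 67.8 mean [0.6098 0.0191 0.2506]
scrim 336 minrect [605.   16.9] [71.8 72.9] 79.2 mean [0.6118 0.0161 0.1304]
```

View pics/w5.png

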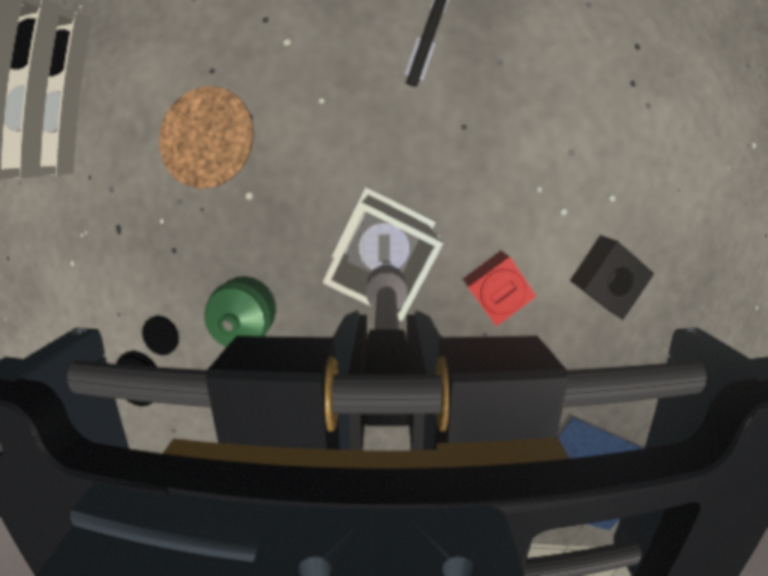

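View pics/sc5.png

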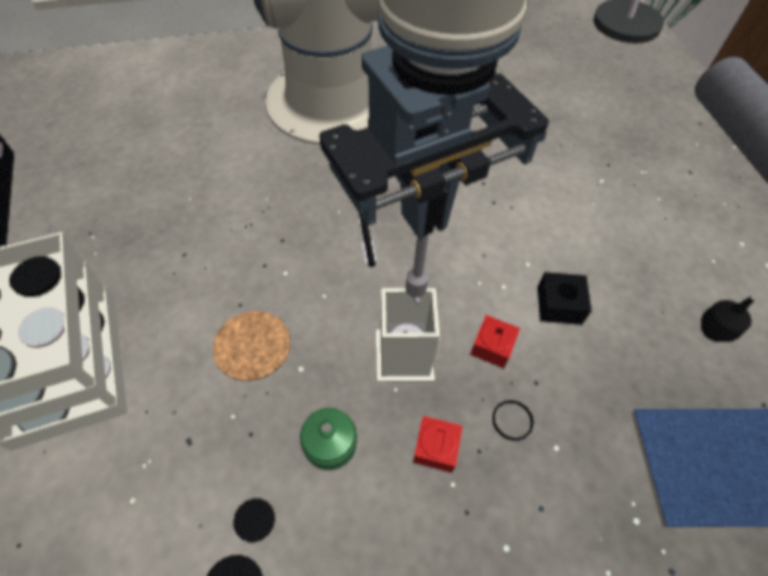

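```bash
cat >> h.py <<'E'
def rectify(s,st,cx,cy,z,half=.035,step=.00025):
    N=int(2*half/step);K=s["intrinsics"]
    X,Y=np.meshgrid(cx+(np.arange(N)-N/2)*step,cy+(np.arange(N)-N/2)*step)
    M=np.linalg.inv(wpose(st)@s["hand_eye"])
    P=np.stack([X,Y,np.full_like(X,z)],-1)@M[:3,:3].T+M[:3,3]
    a,b,c=P[...,0],-P[...,1],-P[...,2];rho=np.hypot(a,b);th=np.arctan2(rho,c)
    u=(K[0,0]*th*a/rho+K[0,2]).astype(np.float32);v=(K[1,1]*th*b/rho+K[1,2]).astype(np.float32)
    return cv2.remap(cv2.cvtColor(s["frame"],cv2.COLOR_RGB2BGR),u,v,cv2.INTER_CUBIC)
E
python3 - <<'E'
from h import *
import pickle
st=info();s=imaging.snapshot("wrist");pickle.dump((s,st),open("w5.pkl","wb"))
cx,cy=.6035,.0185
I=rectify(s,st,cx,cy,.054)
cv2.imwrite("pics/rect5.png",cv2.resize(I,None,fx=2,fy=2))
C=wcloud(s,st);p=st["position"];th=np.radians(yaw(st)[0]);x=np.array([np.cos(th),np.sin(th)]);y=np.array([-np.sin(th),np.cos(th)])
y=wpose(st)[:2,1]
L=(C[...,:2]-p[:2])@y;A=(C[...,:2]-p[:2])@x;H=C[...,2]-p[2]
for h in range(-150,-40,6):
    m=(H>h/1e3)&(H<(h+6)/1e3)&(abs(L)<.03)&(abs(A)<.03)
    if m.sum()>5: print(h,m.sum(),"lat",np.round(1e3*np.array([L[m].min(),L[m].max()]),1),"along max",round(1e3*A[m].max(),1))
f=cv2.cvtColor(s["frame"],cv2.COLOR_RGB2BGR);cv2.imwrite("pics/w5c.png",cv2.resize(f[110:230,200:320],None,fx=5,fy=5,interpolation=cv2.INTER_CUBIC))
E
```

```text
t 10.6 p [0.6045 0.0203 0.3172] yaw x,y [-164.42  105.58] J [-0.066  0.392  1.262  0.002  1.487 -1.909] F [-0.17 -0.97 -1.15] M [ 0.04 -0.03  0.01] gap 0.015689276334065565
-150 12 lat [-1.   4.3] along max 9.8
-132 23 lat [-9.9 13.1] along max 11.8
-126 27 lat [-10.6  12.8] along max 12.1
-120 33 lat [-10.4  13.5] along max 11.9
-114 36 lat [-10.2  13.2] along max 11.8
-108 227 lat [-10.9  14.1] along max 12.0
-102 160 lat [-8.1 11.2] along max 9.7
-96 24 lat [-4.2  7.3] along max 5.1
-90 27 lat [-4.1  7.2] along max 5.1
-84 22 lat [-4.   6.9] along max 5.3
-78 30 lat [-3.8  6.9] along max 5.3
-72 28 lat [-3.8  6.7] along max 5.3
-66 34 lat [-4.5  7.3] along max 5.1
-60 32 lat [-4.3  7.2] along max 5.2
-54 30 lat [-4.2  7.1] along max 5.2
-48 36 lat [-4.1  6.9] along max 5.7
-42 43 lat [-3.9  6.8] along max 5.9
```

View pics/rect5.png

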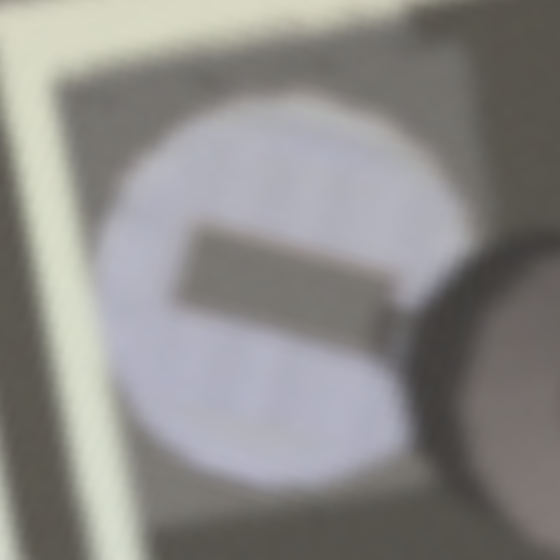

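View pics/w5c.png

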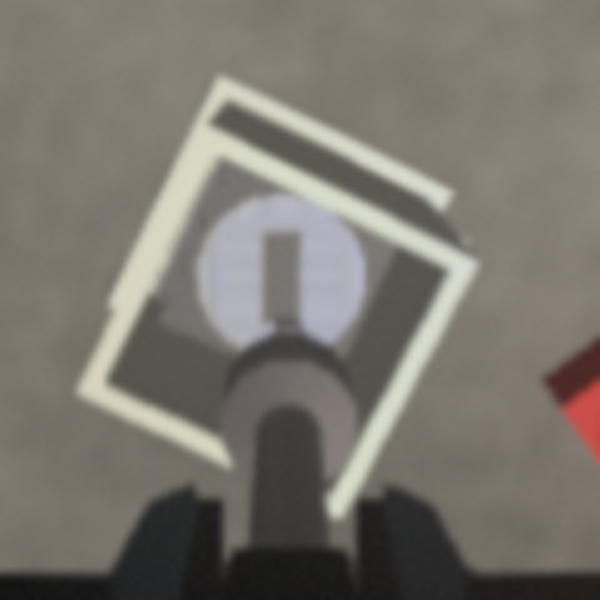

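In the same wrist image the picker reads about 2 mm to the side of the slot. I shift by (-0.6, -2.3) mm and go down to about 1 cm above the lid.

Request:
carry_out(moves=[[-0.06, -0.23, 0, 0, 0, 0, 0], [-0.06, -0.23, -2, 0, 0, 0, 0], [-0.06, -0.23, -4, 0, 0, 0, 0], [-0.06, -0.23, -6, 0, 0, 0, 0], [-0.06, -0.23, -6, 0, 0, 0, 0], [-0.06, -0.23, -6, 0, 0, 0, 0]])

```text
time: 11.25
position: [0.6041, 0.0178, 0.2577]
orientation: [-0.425, 3.111, 0.003]
force: [-0.5, -0.4, -0.8]
finger_gap: 0.016
```

Run:
```python
from h import *
import pickle
st=info();s=imaging.snapshot("wrist");pickle.dump((s,st),open("w6.pkl","wb"))
C=wcloud(s,st);p=st["position"];x=wpose(st)[:2,0];y=wpose(st)[:2,1]
L=(C[...,:2]-p[:2])@y;A=(C[...,:2]-p[:2])@x;H=C[...,2]-p[2]
for h in range(-150,-40,12):
    m=(H>h/1e3)&(H<(h+12)/1e3)&(abs(L)<.02)&(abs(A)<.02)
    if m.sum()>5: print(h,m.sum(),"lat",np.round(1e3*np.array([L[m].min(),L[m].max()]),1),"along max",round(1e3*A[m].max(),1))
f=cv2.cvtColor(s["frame"],cv2.COLOR_RGB2BGR);cv2.imwrite("pics/w6c.png",cv2.resize(f[110:230,200:320],None,fx=5,fy=5,interpolation=cv2.INTER_CUBIC))
I=rectify(s,st,.6035,.0185,.054);cv2.imwrite("pics/rect6.png",cv2.resize(I,None,fx=2,fy=2))
F=[]
for i in range(6): F.append(get_state()["force"])
print(np.round(F,2))
```

```text
t 11.25 p [0.6041 0.0178 0.2577] yaw x,y [-164.43  105.57] J [-0.07   0.435  1.355  0.002  1.35  -1.913] F [-0.51 -0.43 -0.76] M [0.02 0.01 0.  ] gap 0.016008524570405084
-150 12 lat [-1.   4.3] along max 9.9
-138 22 lat [-9.9 13.1] along max 11.9
-126 60 lat [-10.6  12.8] along max 12.2
-114 258 lat [-11.   14.1] along max 11.9
-102 187 lat [-8.9 12.1] along max 9.0
-90 53 lat [-4.1  7.2] along max 5.2
-78 56 lat [-4.5  6.9] along max 5.3
-66 64 lat [-4.4  7.3] along max 5.3
-54 72 lat [-4.2  7.1] along max 5.9
-42 85 lat [-3.9  6.8] along max 6.0
[[-0.22  0.12 -1.04]
 [-0.22  0.12 -1.04]
 [-0.22  0.12 -1.04]
 [-0.22  0.12 -1.04]
 [-0.22  0.12 -1.04]
 [-0.22  0.12 -1.04]]
```

View pics/w6c.png

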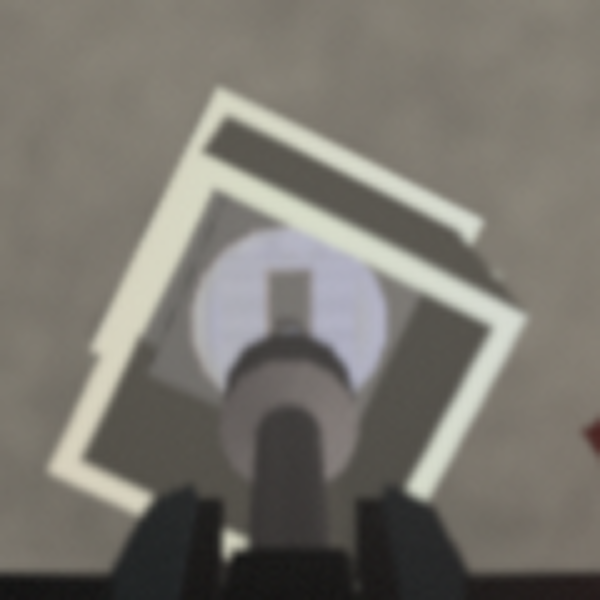

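View pics/rect6.png

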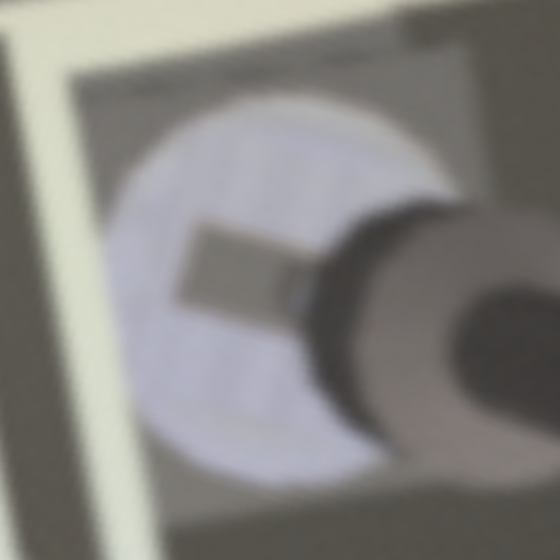

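The foot is now centred on the slot in the image. I go down gently and watch the force.

Request:
carry_out(moves=[[0, 0, -1.5, 0, 0, 0, 0], [0, 0, -3, 0, 0, 0, 0], [0, 0, -4.2, 0, 0, 0, 0], [0, 0, -4.7, 0, 0, 0, 0], [0, 0, -5, 0, 0, 0, 0], [0, 0, -5.2, 0, 0, 0, 0], [0, 0, -5.35, 0, 0, 0, 0], [0, 0, -5.5, 0, 0, 0, 0], [0, 0, -5.6, 0, 0, 0, 0], [0, 0, -5.6, 0, 0, 0, 0], [0, 0, -5.6, 0, 0, 0, 0]])

```text
time: 12.4
position: [0.6044, 0.0178, 0.2024]
orientation: [-0.425, 3.11, 0.002]
force: [-0.2, -0.0, -1.3]
finger_gap: 0.0158
```

Run:
```python
from h import *
info()
```

```text
t 12.4 p [0.6044 0.0178 0.2024] yaw x,y [-164.44  105.56] J [-0.07   0.485  1.429  0.002  1.225 -1.914] F [-0.25 -0.03 -1.26] M [ 0.06 -0.02  0.02] gap 0.015829927298990003
```

Request:
carry_out(moves=[[0, 0, -0.2, 0, 0, 0, 0], [0, 0, -0.4, 0, 0, 0, 0], [0, 0, -0.5, 0, 0, 0, 0], [0, 0, -0.5, 0, 0, 0, 0]])

```text
time: 12.8
position: [0.6043, 0.0178, 0.1971]
orientation: [-0.425, 3.11, 0.002]
force: [0.2, 0.6, -0.9]
finger_gap: 0.0156
```

Run:
```python
from h import *
info()
```

```text
t 12.8 p [0.6043 0.0178 0.1971] yaw x,y [-164.43  105.57] J [-0.07   0.491  1.435  0.002  1.213 -1.914] F [ 0.24  0.6  -0.94] M [0.04 0.06 0.01] gap 0.015620752877221557
```

The foot is 8 mm below the lid top with no force, so it has dropped through. I go down a little more, then turn crosswise by -90°.

Request:
carry_out(moves=[[0, 0, -0.3, 0, 0, 0, 0], [0, 0, -0.65, 0, 0, 0, 0], [0, 0, -0.65, 0, 0, 0, 0], [0, 0, -0.65, 0, 0, 0, 0], [0, 0, -0.65, 0, 0, -7, 0], [0, 0, -0.65, 0, 0, -14, 0], [0, 0, -0.65, 0, 0, -21, 0]])

```text
time: 13.5
position: [0.6044, 0.0178, 0.1907]
orientation: [0.157, 3.134, 0.002]
force: [-0.5, 0.8, -1.5]
finger_gap: 0.0159
```

Run:
```python
from h import *
info()
```

```text
t 13.5 p [0.6044 0.0178 0.1907] yaw x,y [174.28  84.28] J [-7.000e-02  4.970e-01  1.443e+00  1.000e-03  1.198e+00 -1.541e+00] F [-0.51  0.8  -1.46] M [-0.    0.    0.02] gap 0.01589967035234132
```

Turning freely, with no moment. I finish the turn.

Request:
carry_out(moves=[[0, 0, 0, 0, 0, -8, 0], [0, 0, 0, 0, 0, -16, 0], [0, 0, 0, 0, 0, -24, 0], [0, 0, 0, 0, 0, -32, 0], [0, 0, 0, 0, 0, -40, 0], [0, 0, 0, 0, 0, -48, 0], [0, 0, 0, 0, 0, -56, 0], [0, 0, 0, 0, 0, -64, 0], [0, 0, 0, 0, 0, -69, 0], [0, 0, 0, 0, 0, -69, 0], [0, 0, 0.3, 0, 0, -69, 0], [0, 0, 0.5, 0, 0, -69, 0], [0, 0, 0.7, 0, 0, -69, 0], [0, 0, 0.9, 0, 0, -69, 0], [0, 0, 1.1, 0, 0, -69, 0], [0, 0, 1.4, 0, 0, -69, 0], [0, 0, 1.4, 0, 0, -69, 0]])

```text
time: 15.2
position: [0.6046, 0.0178, 0.2052]
orientation: [1.904, 2.494, -0.001]
force: [-0.5, 0.6, -2.5]
finger_gap: 0.0156
```

Run:
```python
from h import *
info()
```

```text
t 15.2 p [0.6046 0.0178 0.2052] yaw x,y [105.29  15.29] J [-0.068  0.483  1.424 -0.003  1.231 -0.334] F [-0.49  0.55 -2.47] M [-0.09 -0.03 -0.02] gap 0.015562957681147455
```

The canister's weight is on the picker. I lift it straight up.

Request:
carry_out(moves=[[0, 0, 0.5, 0, 0, 0, 0], [0, 0, 1.2, 0, 0, 0, 0], [0, 0, 2.1, 0, 0, 0, 0], [0, 0, 3.1, 0, 0, 0, 0], [0, 0, 4.1, 0, 0, 0, 0], [0, 0, 5.1, 0, 0, 0, 0], [0, 0, 6.1, 0, 0, 0, 0], [0, 0, 7.1, 0, 0, 0, 0], [0, 0, 8.1, 0, 0, 0, 0], [0, 0, 9.1, 0, 0, 0, 0], [0, 0, 10.1, 0, 0, 0, 0], [0, 0, 11.1, 0, 0, 0, 0], [0, 0, 12.1, 0, 0, 0, 0], [0, 0, 13.1, 0, 0, 0, 0], [0, 0, 13.8, 0, 0, 0, 0], [0, 0, 14, 0, 0, 0, 0], [0, 0, 14, 0, 0, 0, 0], [0, 0, 14, 0, 0, 0, 0], [0, 0, 14, 0, 0, 0, 0]])

```text
time: 17.1
position: [0.6044, 0.0178, 0.3447]
orientation: [1.904, 2.495, -0.002]
force: [-0.5, 0.0, -2.0]
finger_gap: 0.0159
```

Run:
```python
from h import *
st=info()
for n in ("scene","side"):
    s=imaging.snapshot(n);save(s,n+"7")
```

```text
t 17.1 p [0.6044 0.0178 0.3447] yaw x,y [105.29  15.29] J [-0.068  0.376  1.214 -0.003  1.549 -0.334] F [-0.47  0.03 -1.96] M [-0.04  0.07 -0.05] gap 0.015880605290060783
```

View pics/side7.png

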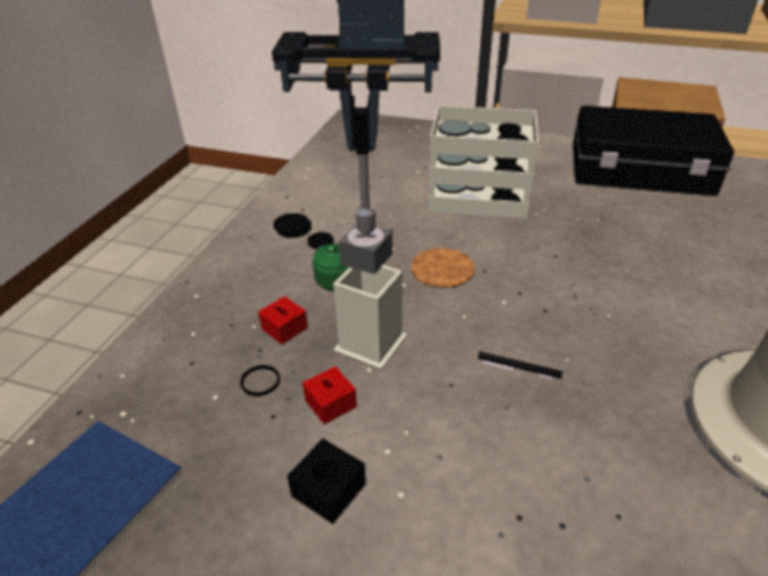

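View pics/scene7.png

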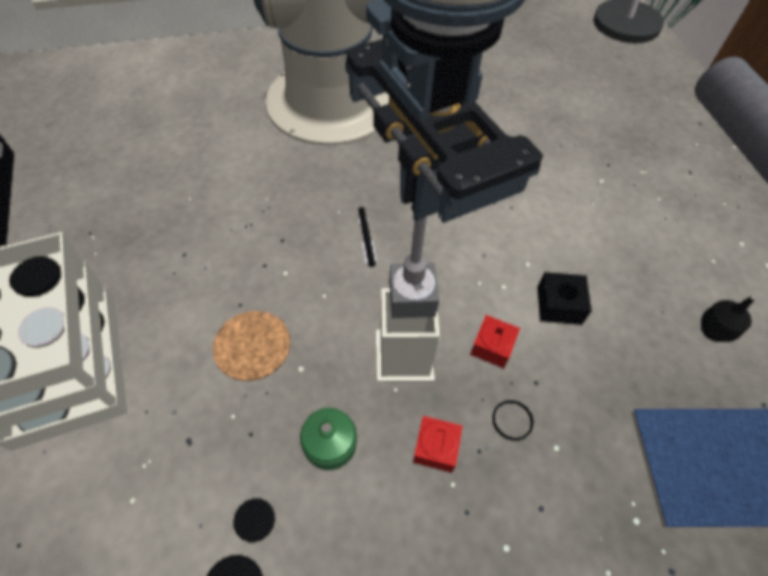

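The canister hangs clear of the rim. I carry it over the coaster.

Request:
carry_out(moves=[[-0.1, -0.4, 0, 0, 0, 0, 0], [-0.3, -1.2, 0, 0, 0, 0, 0], [-0.65, -2.4, 0, 0, 0, 0, 0], [-1.1, -4, 0, 0, 0, 0, 0], [-1.6, -6, 0, 0, 0, 0, 0], [-2.2, -8, 0, 0, 0, 0, 0], [-2.7, -10, 0, 0, 0, 0, 0], [-3.2, -12, 0, 0, 0, 0, 0], [-3.8, -14, 0, 0, 0, 0, 0], [-4.3, -16, 0, 0, 0, 0, 0], [-4.8, -18, 0, 0, 0, 0, 0], [-5.3, -19.6, 0, 0, 0, 0, 0], [-5.7, -21, 0, 0, 0, 0, 0], [-5.9, -21.9, 0, 0, 0, 0, 0], [-6.05, -22.3, 0, 0, 0, 0, 0], [-6.05, -22.3, 0, 0, 0, 0, 0], [-6.05, -22.3, -1, 0, 0, 0, 0], [-6.05, -22.3, -3, 0, 0, 0, 0], [-6.05, -22.3, -5, 0, 0, 0, 0], [-6.05, -22.3, -5, 0, 0, 0, 0]])

```text
time: 19.2
position: [0.5429, -0.2039, 0.2919]
orientation: [-1.904, -2.497, 0.003]
force: [-0.7, 0.0, -2.7]
finger_gap: 0.0161
```

Run:
```python
from h import *
st=info()
s=imaging.snapshot("side");save(s,"side8")
s=imaging.snapshot("scene");save(s,"scene8");C=cloud(s);p=st["position"]
m=(np.hypot(C[...,0]-p[0],C[...,1]-p[1])<.05)
H=C[...,2]
for z in np.arange(.05,.2,.01):
    a=m&(H>z)&(H<z+.01)
    if a.sum()>5: rect(C[a],f"{z:.2f}")
```

```text
t 19.2 p [ 0.5429 -0.2039  0.2919] yaw x,y [105.34  15.34] J [-4.610e-01  3.730e-01  1.361e+00 -1.000e-03  1.409e+00 -7.290e-01] F [-0.74  0.04 -2.71] M [-0.06  0.05  0.05] gap 0.01614877298668606
0.11 92 minrect [ 546.7 -205. ] [53.7 45.8] 81.3 mean [ 0.5585 -0.2033  0.1157]
0.12 89 minrect [ 558.3 -193.3] [37.  75.1] 35.8 mean [ 0.5625 -0.1998  0.125 ]
0.13 102 minrect [ 558.3 -193.6] [38.  75.8] 35.4 mean [ 0.5634 -0.2006  0.135 ]
0.14 168 minrect [ 544.2 -204.2] [54.1 55. ] 80.8 mean [ 0.5623 -0.1989  0.1467]
0.15 427 minrect [ 544.4 -204.1] [54.4 54. ] 81.1 mean [ 0.5481 -0.2028  0.152 ]
0.16 26 minrect [ 551.8 -203.8] [ 8.5 23.4] 10.2 mean [ 0.5526 -0.2028  0.1664]
0.17 48 minrect [ 550.9 -203.3] [10.1 24.6] 14.5 mean [ 0.5526 -0.2029  0.175 ]
0.18 59 minrect [ 545.3 -205.1] [23.  24.8] 6.9 mean [ 0.5511 -0.2036  0.1861]
0.19 88 minrect [ 545.8 -204.8] [19.8 23.6] 13.9 mean [ 0.5476 -0.2042  0.1934]
0.20 23 minrect [ 546.4 -204.8] [ 6.4 11.7] 12.3 mean [ 0.5474 -0.2047  0.2052]
```

View pics/scene8.png

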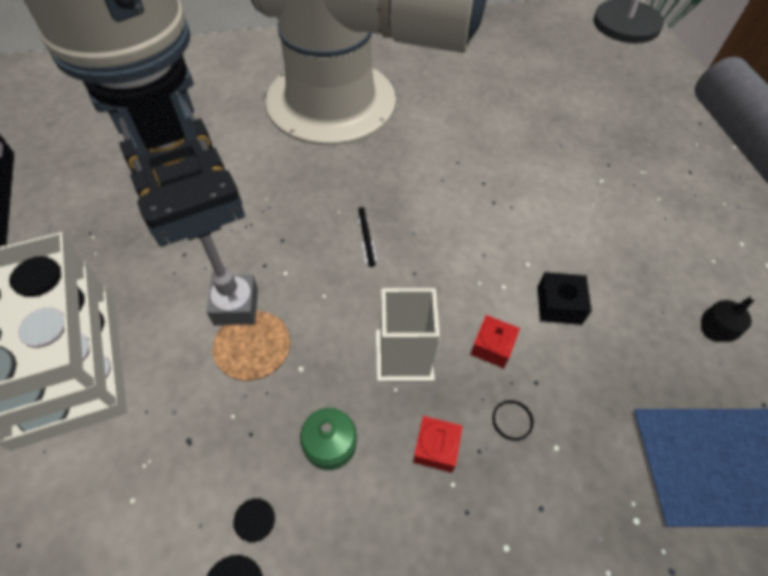

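View pics/side8.png

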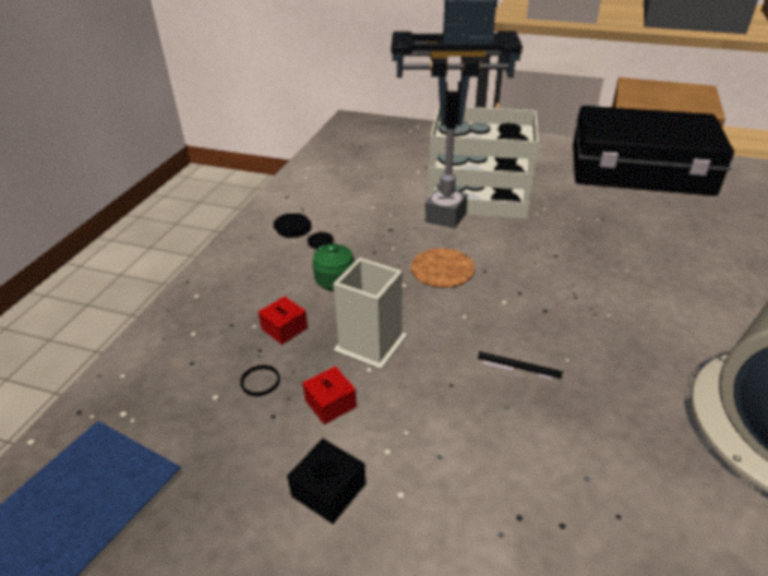

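Request:
carry_out(moves=[[0, 0, -1, 0, 0, 0, 0], [0, 0, -2.5, 0, 0, 0, 0], [0, 0, -4.5, 0, 0, 0, 0], [0, 0, -6.5, 0, 0, 0, 0], [0, 0, -8, 0, 0, 0, 0], [0, 0, -9, 0, 0, 0, 0], [0, 0, -9.6, 0, 0, 0, 0], [0, 0, -9.8, 0, 0, 0, 0], [0, 0, -9.95, 0, 0, 0, 0], [0, 0, -10.1, 0, 0, 0, 0], [0, 0, -10.2, 0, 0, 0, 0], [0, 0, -10.3, 0, 0, 0, 0], [0, 0, -10.4, 0, 0, 0, 0], [0, 0, -10.5, 0, 0, 0, 0], [0, 0, -10.6, 0, 0, 0, 0], [0, 0, -10.7, 0, 0, 0, 0], [0, 0, -10.75, 0, 0, 0, 0], [0, 0, -10.75, 0, 0, 0, 0], [0, 0, -10.75, 0, 0, 0, 0], [0, 0, -10.75, 0, 0, 0, 0]])

```text
time: 21.3
position: [0.5441, -0.2047, 0.1874]
orientation: [1.904, 2.496, -0.002]
force: [0.4, -0.8, -0.4]
finger_gap: 0.0159
```

Run:
```python
from h import *
import pickle
st=info()
s=imaging.snapshot("side");save(s,"side9")
s=imaging.snapshot("scene");save(s,"scene9");C=cloud(s);p=st["position"]
m=(np.hypot(C[...,0]-p[0],C[...,1]-p[1])<.05)
H=C[...,2]
for z in (.04,.05):
    a=m&(H>z-.006)&(H<z+.006)
    if a.sum()>5: rect(C[a],f"{z:.2f}")
s=imaging.snapshot("wrist");save(s,"w9");pickle.dump((s,st),open("w9.pkl","wb"));C=wcloud(s,st)
a=(np.hypot(C[...,0]-p[0],C[...,1]-p[1])<.05)&(abs(C[...,2]-.045)<.008);rect(C[a],"w top")
f=cv2.cvtColor(s["frame"],cv2.COLOR_RGB2BGR);cv2.imwrite("pics/w9c.png",cv2.resize(f[110:230,200:320],None,fx=5,fy=5,interpolation=cv2.INTER_CUBIC))
```

```text
t 21.3 p [ 0.5441 -0.2047  0.1874] yaw x,y [105.33  15.33] J [-0.462  0.47   1.505 -0.002  1.164 -0.728] F [ 0.41 -0.84 -0.43] M [-0.05 -0.   -0.04] gap 0.015946477392992996
0.04 224 minrect [ 544.5 -204.6] [54.8 55.9] 81.3 mean [ 0.5552 -0.2013  0.043 ]
0.05 386 minrect [ 545.3 -204.7] [54.5 54.9] 82.1 mean [ 0.5505 -0.2021  0.0466]
w top 1811 minrect [ 543.9 -203.6] [54.  54.2] 80.9 mean [ 0.5427 -0.1975  0.0457]
```

View pics/side9.png

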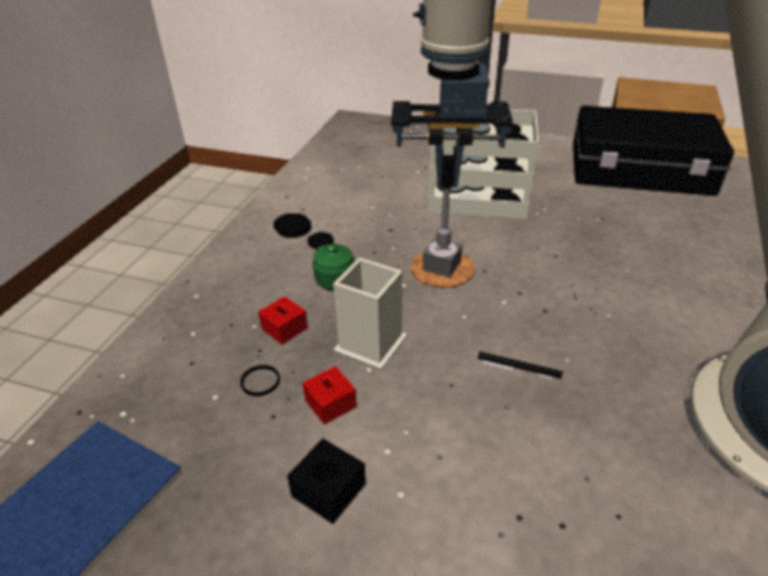

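View pics/w9c.png

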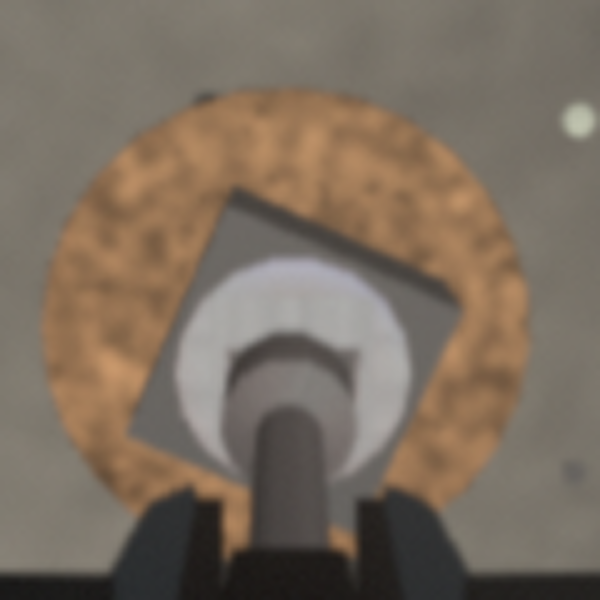

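Run:
```python
from h import *
import pickle;s,st=pickle.load(open("w9.pkl","rb"))
p=st["position"]
I=rectify(s,st,p[0],p[1],.046)
# rotate so tool x is up, tool y right
th=yaw(st);x=wpose(st)[:2,0];y=wpose(st)[:2,1]
N=I.shape[0]
g=np.mgrid[:N,:N];A=(N/2-g[0])*.25;L=(g[1]-N/2)*.25
X=(A*x[0]+L*y[0])/.25+N/2;Y=(A*x[1]+L*y[1])/.25+N/2
J=cv2.remap(I,X.astype(np.float32),Y.astype(np.float32),cv2.INTER_CUBIC)
J=cv2.resize(J,None,fx=2,fy=2);
for k in range(0,560,40): cv2.line(J,(k,0),(k,6 if k!=280 else 20),(0,0,255),1);cv2.line(J,(0,k),(6 if k!=280 else 20,k),(0,0,255),1)
cv2.imwrite("pics/rect9.png",J)
```

```text
(no output)
```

View pics/rect9.png

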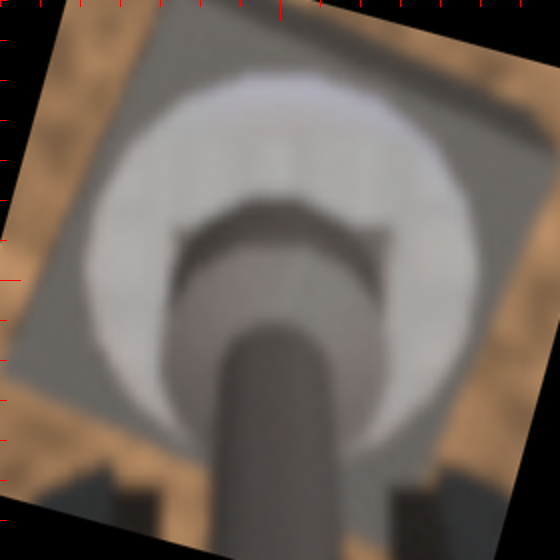

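The canister stands on the coaster. The slot lies crosswise to the foot, with the picker about 1 mm off it. I lower 3 mm into the free gap, correct by about 1 mm, and turn back +90°.

Request:
carry_out(moves=[[0, 0, -0.3, 0, 0, 0, 0], [-0.1, 0.08, -0.3, 0, 0, 0, 0], [-0.1, 0.08, -0.3, 0, 0, 8, 0], [-0.1, 0.08, -0.3, 0, 0, 16, 0], [-0.1, 0.08, -0.3, 0, 0, 24, 0], [-0.1, 0.08, -0.3, 0, 0, 32, 0], [-0.1, 0.08, -0.3, 0, 0, 40, 0], [-0.1, 0.08, -0.3, 0, 0, 48, 0], [-0.1, 0.08, -0.3, 0, 0, 56, 0], [-0.1, 0.08, -0.3, 0, 0, 64, 0], [-0.1, 0.08, -0.3, 0, 0, 72, 0], [-0.1, 0.08, -0.3, 0, 0, 80, 0], [-0.1, 0.08, -0.3, 0, 0, 87, 0], [-0.1, 0.08, -0.3, 0, 0, 90, 0], [-0.1, 0.08, -0.3, 0, 0, 90, 0], [-0.1, 0.08, -0.3, 0, 0, 90, 0]])

```text
time: 23.05
position: [0.5431, -0.2039, 0.1843]
orientation: [-0.415, 3.111, 0.002]
force: [1.2, -0.4, -1.9]
finger_gap: 0.0158
```

```bash
cat >> h.py <<'E'
def toolrect(s,st,z):
    p=st["position"];I=rectify(s,st,p[0],p[1],z);x=wpose(st)[:2,0];y=wpose(st)[:2,1];N=I.shape[0]
    g=np.mgrid[:N,:N];A=(N/2-g[0])*.25;L=(g[1]-N/2)*.25
    J=cv2.remap(I,((A*x[0]+L*y[0])/.25+N/2).astype(np.float32),((A*x[1]+L*y[1])/.25+N/2).astype(np.float32),cv2.INTER_CUBIC)
    J=cv2.resize(J,None,fx=2,fy=2)
    for k in range(0,560,40): cv2.line(J,(k,0),(k,6 if k!=280 else 20),(0,0,255),1);cv2.line(J,(0,k),(6 if k!=280 else 20,k),(0,0,255),1)
    return J
E
python3 - <<'E'
from h import *
import pickle
st=info();s=imaging.snapshot("wrist");pickle.dump((s,st),open("w10.pkl","wb"))
cv2.imwrite("pics/rect10.png",toolrect(s,st,.046));C=wcloud(s,st);p=st["position"]
a=(np.hypot(C[...,0]-p[0],C[...,1]-p[1])<.05)&(abs(C[...,2]-.045)<.008);rect(C[a],"w top")
E
```

```text
t 23.05 p [ 0.5431 -0.2039  0.1843] yaw x,y [-164.79  105.21] J [-4.630e-01  4.720e-01  1.511e+00  2.000e-03  1.157e+00 -2.301e+00] F [ 1.21 -0.41 -1.86] M [-0.14 -0.11  0.03] gap 0.015825155699386827
w top 1813 minrect [ 543.7 -203.4] [54.4 53.6] 80.8 mean [ 0.5382 -0.2052  0.0456]
```

View pics/rect10.png

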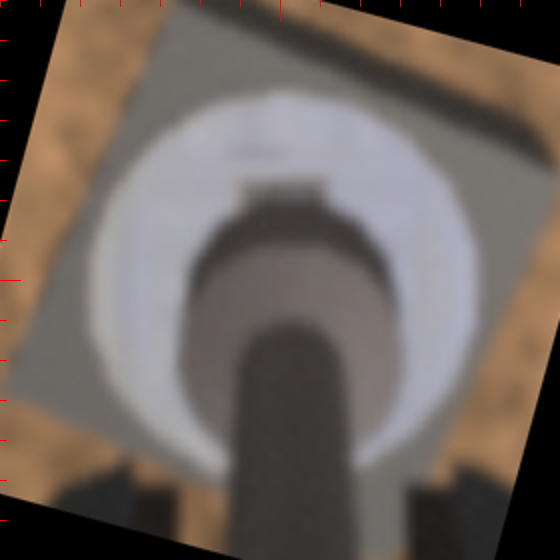

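Request:
carry_out(moves=[[-0.03, -0.11, 0, 0, 0, 0, 0], [-0.03, -0.11, 0, 0, 0, 0, 0], [-0.03, -0.11, 0.2, 0, 0, 0, 0], [-0.03, -0.11, 0.4, 0, 0, 0, 0], [-0.03, -0.11, 0.5, 0, 0, 0, 0], [-0.03, -0.11, 0.6, 0, 0, 0, 0], [-0.03, -0.11, 0.7, 0, 0, 0, 0], [-0.03, -0.11, 0.7, 0, 0, 0, 0]])

```text
time: 23.9
position: [0.5429, -0.205, 0.1915]
orientation: [-0.416, 3.111, 0.001]
force: [-0.7, -0.1, -0.4]
finger_gap: 0.016
```

Run:
```python
from h import *
import pickle
st=info();s=imaging.snapshot("wrist")
C=wcloud(s,st);p=st["position"]
a=(np.hypot(C[...,0]-p[0],C[...,1]-p[1])<.05)&(abs(C[...,2]-.045)<.01);rect(C[a],"w top")
cv2.imwrite("pics/rect11.png",toolrect(s,st,.046));info()
```

```text
t 23.9 p [ 0.5429 -0.205   0.1915] yaw x,y [-164.78  105.22] J [-4.650e-01  4.640e-01  1.502e+00  2.000e-03  1.173e+00 -2.303e+00] F [-0.73 -0.11 -0.41] M [0.09 0.   0.03] gap 0.015950778468863298
w top 1741 minrect [ 543.7 -203.2] [54.5 53.7] 81.1 mean [ 0.5376 -0.2048  0.0455]
t 23.95 p [ 0.5428 -0.2051  0.1914] yaw x,y [-164.78  105.22] J [-4.650e-01  4.650e-01  1.502e+00  2.000e-03  1.173e+00 -2.303e+00] F [ 0.    0.58 -1.26] M [ 0.11  0.05 -0.06] gap 0.015724168809648314
```

View pics/rect11.png

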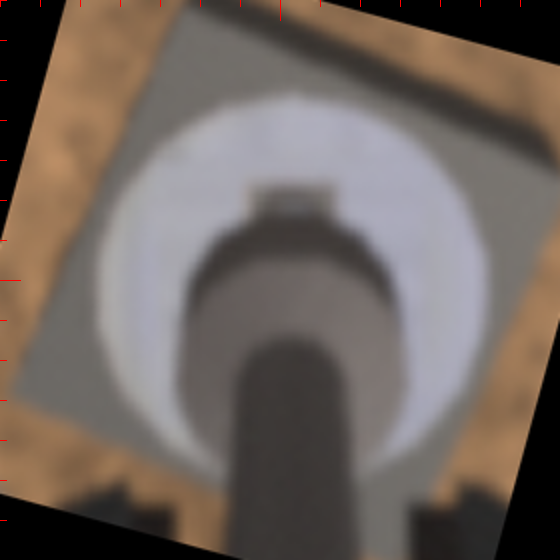

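The foot is rising inside the slot and the canister has not moved. I go on up slowly, then clear.

Request:
carry_out(moves=[[0, 0, 0.2, 0, 0, 0, 0], [0, 0, 0.4, 0, 0, 0, 0], [0, 0, 0.6, 0, 0, 0, 0], [0, 0, 0.9, 0, 0, 0, 0], [0, 0, 1.3, 0, 0, 0, 0], [0, 0, 2, 0, 0, 0, 0], [0, 0, 2.5, 0, 0, 0, 0], [0, 0, 2.5, 0, 0, 0, 0]])

```text
time: 24.75
position: [0.5432, -0.2052, 0.2174]
orientation: [-0.416, 3.11, 0.0]
force: [0.8, 0.8, -0.8]
finger_gap: 0.0159
```

Run:
```python
from h import *
st=info();s=imaging.snapshot("side");save(s,"side12");s=imaging.snapshot("wrist")
C=wcloud(s,st);p=st["position"]
a=(np.hypot(C[...,0]-p[0],C[...,1]-p[1])<.05)&(abs(C[...,2]-.045)<.01);rect(C[a],"w top")
```

```text
t 24.75 p [ 0.5432 -0.2052  0.2174] yaw x,y [-164.78  105.22] J [-4.650e-01  4.370e-01  1.470e+00  2.000e-03  1.231e+00 -2.303e+00] F [ 0.84  0.78 -0.79] M [0.09 0.02 0.02] gap 0.01594922241637537
w top 1516 minrect [ 544.4 -203.5] [54.2 54.5] 81.1 mean [ 0.5374 -0.2052  0.0462]
```

View pics/side12.png

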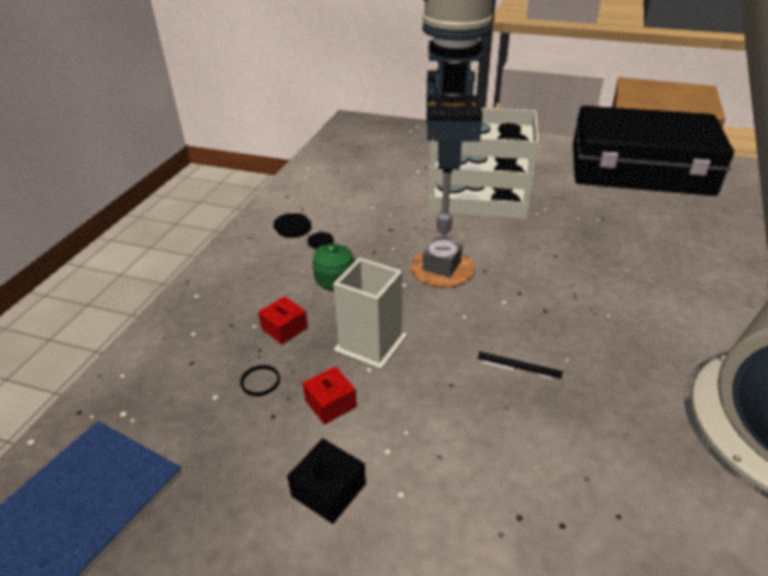

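The picker is free and the canister stands on the coaster. I carry the picker back above the stand.

Request:
carry_out(moves=[[0, 0, 3, 0, 0, 0, 0], [0, 0, 7, 0, 0, 0, 0], [0, 1, 10.5, 0, 0, 0, 0], [0.2, 4, 11.5, 0, 0, -3, 0], [0.4, 8, 11.5, 0, 0, -7, 0], [0.6, 12, 11.5, 0, 0, -11, 0], [0.8, 16, 11.5, 0, 0, -15, 0], [1, 20, 11.5, 0, 0, -19, 0], [1.2, 24, 11.5, 0, 0, -23, 0], [1.4, 28, 11.5, 0, 0, -27, 0], [1.6, 32, 11.5, 0, 0, -31, 0], [1.8, 36, 11.5, 0, 0, -35, 0], [2, 40, 11.5, 0, 0, -39, 0], [2.2, 44, 11.5, 0, 0, -43, 0], [2.4, 47, 11.5, 0, 0, -46, 0], [2.5, 48.6, 11.5, 0, 0, -46.6, 0], [2.5, 48.6, 11.5, 0, 0, -46.6, 0], [2.5, 48.6, 11.5, 0, 0, -46.6, 0], [2.5, 48.6, 11.5, 0, 0, -46.6, 0]])

```text
time: 26.75
position: [0.5678, 0.2801, 0.3314]
orientation: [0.849, 3.022, -0.001]
force: [0.1, -0.5, -1.0]
finger_gap: 0.0156
```

Run:
```python
from h import *
st=info();s=imaging.snapshot("wrist");C=wcloud(s,st);p=st["position"]
def near(cx,cy,r,z0,z1):
    m=(abs(C[...,0]-cx)<r)&(abs(C[...,1]-cy)<r)&(C[...,2]>z0)&(C[...,2]<z1);return C[m]
rect(near(.569,.279,.06,.038,.05),"stand")
x=wpose(st)[:2,0];y=wpose(st)[:2,1];L=(C[...,:2]-p[:2])@y;A=(C[...,:2]-p[:2])@x;H=C[...,2]-p[2]
for h in (-114,-90,-66): 
    m=(H>h/1e3)&(H<(h+12)/1e3)&(abs(L)<.02)&(abs(A)<.02);print(h,np.round(1e3*np.array([L[m].min(),L[m].max()]),1),A[m].max())
cv2.imwrite("pics/rect13.png",toolrect(s,st,.044))
```

```text
t 26.75 p [0.5678 0.2801 0.3314] yaw x,y [148.6  58.6] J [ 0.365  0.429  1.164 -0.002  1.547 -0.657] F [ 0.11 -0.55 -0.97] M [ 0.03 -0.02 -0.02] gap 0.015578131816671715
stand 1428 minrect [567.9 280.5] [66.5 66.9] 72.9 mean [0.5646 0.283  0.0443]
-114 [-12.  13.] 0.012713654349197863
-90 [-5.2  6.1] 0.0058549151680430496
-66 [-5.5  6.4] 0.006003502259193314
```

View pics/rect13.png

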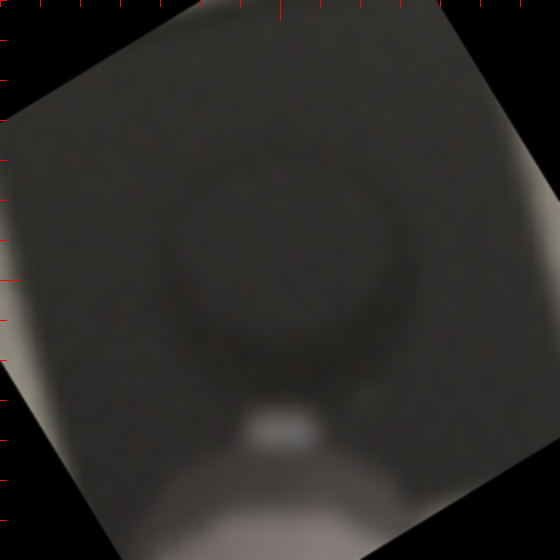

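Request:
carry_out(moves=[[0, 0.03, -2, 0, 0, 0, 0], [0, 0.03, -5, 0, 0, 0, 0], [0, 0.03, -8, 0, 0, 0, 0], [0, 0.03, -11, 0, 0, 0, 0], [0, 0.03, -13, 0, 0, 0, 0], [0, 0.03, -14, 0, 0, 0, 0], [0, 0.03, -14.5, 0, 0, 0, 0], [0, 0.03, -15, 0, 0, 0, 0], [0, 0.03, -15.4, 0, 0, 0, 0], [0, 0.03, -15.7, 0, 0, 0, 0], [0, 0.03, -16, 0, 0, 0, 0], [0, 0.03, -16, 0, 0, 0, 0]])

```text
time: 28.0
position: [0.5678, 0.2803, 0.1714]
orientation: [0.85, 3.022, -0.001]
force: [0.8, -0.9, -1.9]
finger_gap: 0.0158
```

Run:
```python
from h import *
info()
```

```text
t 28.0 p [0.5678 0.2803 0.1714] yaw x,y [148.58  58.58] J [ 0.366  0.556  1.389 -0.002  1.195 -0.656] F [ 0.76 -0.85 -1.89] M [-0.01  0.01  0.04] gap 0.015823323865326134
```

The collar has entered the hole without contact force. I lower the rest.

Request:
carry_out(moves=[[0, 0, -0.4, 0, 0, 0, 0], [0, 0, -0.8, 0, 0, 0, 0], [0, 0, -1.1, 0, 0, 0, 0], [0, 0, -1.3, 0, 0, 0, 0], [0, 0, -1.45, 0, 0, 0, 0], [0, 0, -1.55, 0, 0, 0, 0], [0, 0, -1.55, 0, 0, 0, 0], [0, 0, -1.55, 0, 0, 0, 0]])

```text
time: 28.8
position: [0.5679, 0.2803, 0.156]
orientation: [0.85, 3.021, -0.001]
force: [0.6, -0.4, -1.3]
finger_gap: 0.0159
```

Run:
```python
from h import *
info()
```

```text
t 28.8 p [0.5679 0.2803 0.156 ] yaw x,y [148.58  58.58] J [ 0.366  0.573  1.405 -0.003  1.162 -0.656] F [ 0.58 -0.37 -1.27] M [ 0.    0.01 -0.07] gap 0.015939835347299175
```

Request:
carry_out(moves=[[0, 0, -0.06, 0, 0, 0, 0], [0, 0, -0.06, 0, 0, 0, 1.8], [0, 0, -0.06, 0, 0, 0, 2.2], [0, 0, -0.06, 0, 0, 0, 3], [0, 0, -0.06, 0, 0, 0, 4], [0, 0, -0.06, 0, 0, 0, 4.5], [0, 0, -0.06, 0, 0, 0, 4.5], [0, 0, 1, 0, 0, 0, 4.5], [0, 0, 3, 0, 0, 0, 4.5], [0, 0, 6, 0, 0, 0, 4.5], [0, 0, 10, 0, 0, 0, 4.5], [0, 0, 14, 0, 0, 0, 4.5], [0, 0, 14, 0, 0, 0, 4.5], [0, 0, 14, 0, 0, 0, 4.5]])

```text
time: 30.2
position: [0.5682, 0.2804, 0.2975]
orientation: [0.849, 3.02, 0.001]
force: [-0.1, -0.2, -0.5]
finger_gap: 0.0454
```

Run:
```python
from h import *
st=info()
for n in ("scene","side"):
    s=imaging.snapshot(n);save(s,n+"14");C=cloud(s)
    def near(cx,cy,r,z0,z1):
        m=(abs(C[...,0]-cx)<r)&(abs(C[...,1]-cy)<r)&(C[...,2]>z0)&(C[...,2]<z1);return C[m]
    for nm,a in (("htop",(.569,.279,.03,.183,.2)),("handle",(.569,.279,.03,.14,.2)),("shaft",(.569,.279,.03,.06,.125)),("can top",(.544,-.205,.04,.04,.052)),("cork",(.544,-.205,.07,.003,.012))):
        q=near(*a)
        if len(q)>5: rect(q,n+" "+nm)
    q=near(.569,.279,.03,.1,.25);print("max z",np.sort(q[:,2])[-5:])
```

```text
t 30.2 p [0.5682 0.2804 0.2975] yaw x,y [148.58  58.58] J [ 0.366  0.448  1.222 -0.002  1.467 -0.657] F [-0.14 -0.17 -0.49] M [-0.02  0.02  0.02] gap 0.045397216645469675
scene htop 75 minrect [570.5 279.2] [15.8 17.2] 58.5 mean [0.5713 0.2781 0.1885]
scene handle 216 minrect [570.3 279.1] [16.3 17.2] 59.1 mean [0.5731 0.2761 0.1709]
scene shaft 112 minrect [572.1 277. ] [11.7  8.5] 45.7 mean [0.5724 0.2764 0.0934]
scene can top 554 minrect [ 544.4 -204.7] [54.7 56.4] 81.5 mean [ 0.5466 -0.2042  0.0463]
scene cork 1230 minrect [ 545.  -205.3] [138.8 138. ] 89.9 mean [ 0.5546 -0.2035  0.007 ]
max z [0.19088572 0.1909134  0.19149655 0.19168756 0.19170818]
side htop 110 minrect [569.8 280.6] [16.2 16.9] 59.5 mean [0.5689 0.2821 0.1884]
side handle 338 minrect [569.6 280.6] [16.4 17.4] 60.5 mean [0.5677 0.2842 0.1703]
side shaft 164 minrect [568.2 282.9] [11.7  7.5] 29.9 mean [0.5678 0.2838 0.0934]
side can top 264 minrect [ 545.4 -203.6] [58.2 56.1] 81.3 mean [ 0.5446 -0.2002  0.0454]
side cork 521 minrect [ 538.5 -185.4] [113.8 120.6] 15.0 mean [ 0.5375 -0.1849  0.0065]
max z [0.19094333 0.19104532 0.19121425 0.1912249  0.19180587]
```

View pics/side14.png

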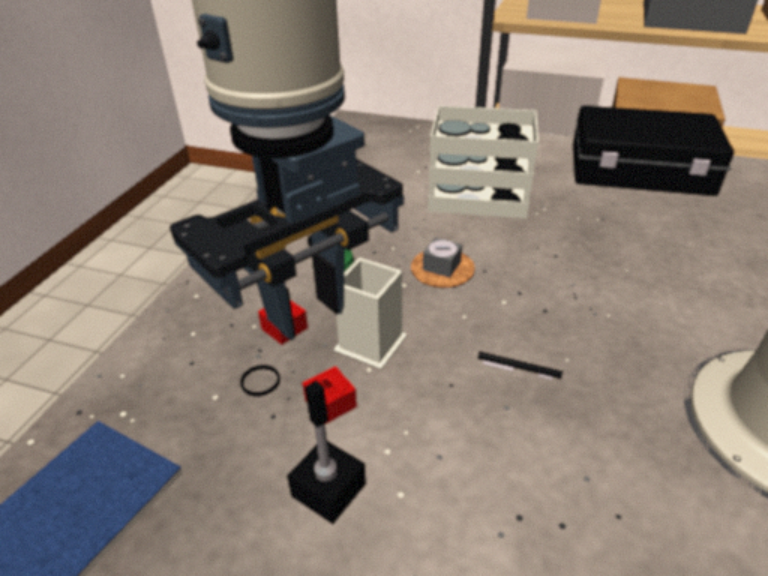

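View pics/scene14.png

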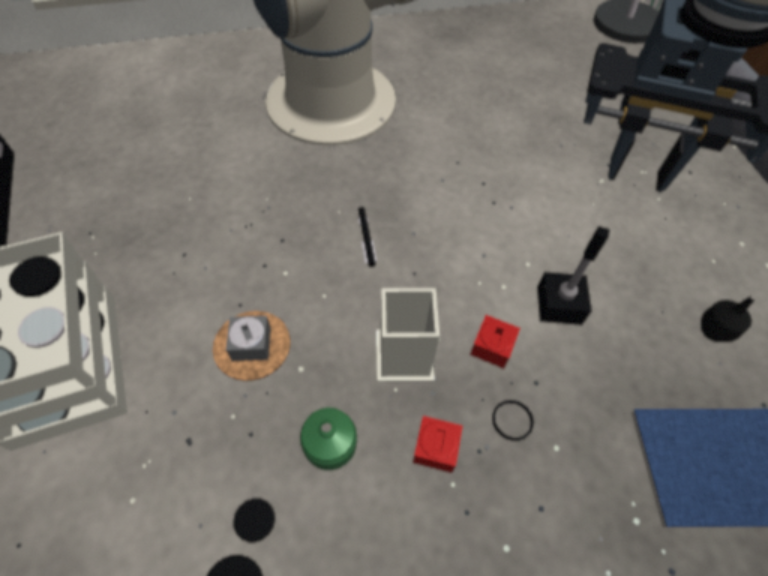

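Both views show the picker upright and fully seated (handle top at 189 mm, as at the start), the canister on the coaster and the bystanders unmoved. I hand the job in.

```bash
python3 -c "
from rig import robot
print(robot.job_done())"
```

```text
the job is handed in; nothing more can be done
None
```

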